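# Drive the seized hinge pins out of a block and plug its bores

## Task

Four to six headed hinge pins are seized in the bores of the steel block. Take the drift punch and drive every pin down and out from the top, using the punch and never the fingers on the pins, so that they lie in the catch tray under the block; stand the punch back in its holder, and close all six bores with the rubber plugs, each pushed fully home and upright with its flange flat on the block. Leave the other things on the table where they lie.

Things in the scene. Friction and masses are not known exactly. Their poses are not given: they have to be found in the camera images.
- pin_block: plain steel block 190 x 116 x 50 mm, its underside 50 mm and its top 100 mm above the table, carried at its two ends by legs that are bolted to the table (feet reach 121 mm from the centre along x). Between the legs, under the block, is a catch tray (inside 162 x 110 mm, floor 3 mm, side walls 14 mm). Fixed. Origin: on the table under the block's centre; x along its rows of three bores, z up
- bore0 (a point): centre of the mouth of bore 0 in the top face; axes as the block's. Upright 30 mm bore through the 50 mm block, at x = -60, y = 28 mm in the block. 38 mm below the mouth two small spring grips from the +y and -y sides reach to 7 to 8 mm from the axis and hold the pin: it takes 8 to 20 N down over 15 to 25 mm until its top end passes them, then it drops; it cannot go up
- bore1 (a point): centre of the mouth of bore 1 in the top face; axes as the block's. Upright 30 mm bore through the 50 mm block, at x = 0, y = 28 mm in the block. 38 mm below the mouth two small spring grips from the +y and -y sides reach to 7 to 8 mm from the axis and hold the pin: it takes 8 to 20 N down over 15 to 25 mm until its top end passes them, then it drops; it cannot go up
- bore2 (a point): centre of the mouth of bore 2 in the top face; axes as the block's. Upright 30 mm bore through the 50 mm block, at x = 60, y = 28 mm in the block. 38 mm below the mouth two small spring grips from the +y and -y sides reach to 7 to 8 mm from the axis and hold the pin: it takes 8 to 20 N down over 15 to 25 mm until its top end passes them, then it drops; it cannot go up
- bore3 (a point): centre of the mouth of bore 3 in the top face; axes as the block's. Upright 30 mm bore through the 50 mm block, at x = -60, y = -28 mm in the block. 38 mm below the mouth two small spring grips from the +y and -y sides reach to 7 to 8 mm from the axis and hold the pin: it takes 8 to 20 N down over 15 to 25 mm until its top end passes them, then it drops; it cannot go up
- bore4 (a point): centre of the mouth of bore 4 in the top face; axes as the block's. Upright 30 mm bore through the 50 mm block, at x = 0, y = -28 mm in the block. 38 mm below the mouth two small spring grips from the +y and -y sides reach to 7 to 8 mm from the axis and hold the pin: it takes 8 to 20 N down over 15 to 25 mm until its top end passes them, then it drops; it cannot go up
- bore5 (a point): centre of the mouth of bore 5 in the top face; axes as the block's. Upright 30 mm bore through the 50 mm block, at x = 60, y = -28 mm in the block. 38 mm below the mouth two small spring grips from the +y and -y sides reach to 7 to 8 mm from the axis and hold the pin: it takes 8 to 20 N down over 15 to 25 mm until its top end passes them, then it drops; it cannot go up
- pin0: steel pin in bore 0 (sometimes absent: empty bore): at the bottom a head 35 mm wide, 5 mm thick, against the block's underside; above it a shank widening from 15 to 19 mm; 42 mm long. Origin: centre of the head's underside, z along the shank. At the start the origin is 45 mm above the table, the flat top end 13 mm below the bore's mouth. Once out it stands or lies in the tray, origin under 20 mm
- pin1: steel pin in bore 1 (sometimes absent: empty bore): at the bottom a head 35 mm wide, 5 mm thick, against the block's underside; above it a shank widening from 15 to 19 mm; 42 mm long. Origin: centre of the head's underside, z along the shank. At the start the origin is 45 mm above the table, the flat top end 13 mm below the bore's mouth. Once out it stands or lies in the tray, origin under 20 mm
- pin2: steel pin in bore 2 (sometimes absent: empty bore): at the bottom a head 35 mm wide, 5 mm thick, against the block's underside; above it a shank widening from 15 to 19 mm; 42 mm long. Origin: centre of the head's underside, z along the shank. At the start the origin is 45 mm above the table, the flat top end 13 mm below the bore's mouth. Once out it stands or lies in the tray, origin under 20 mm
- pin3: steel pin in bore 3 (sometimes absent: empty bore): at the bottom a head 35 mm wide, 5 mm thick, against the block's underside; above it a shank widening from 15 to 19 mm; 42 mm long. Origin: centre of the head's underside, z along the shank. At the start the origin is 45 mm above the table, the flat top end 13 mm below the bore's mouth. Once out it stands or lies in the tray, origin under 20 mm
- pin4: steel pin in bore 4 (sometimes absent: empty bore): at the bottom a head 35 mm wide, 5 mm thick, against the block's underside; above it a shank widening from 15 to 19 mm; 42 mm long. Origin: centre of the head's underside, z along the shank. At the start the origin is 45 mm above the table, the flat top end 13 mm below the bore's mouth. Once out it stands or lies in the tray, origin under 20 mm
- pin5: steel pin in bore 5 (sometimes absent: empty bore): at the bottom a head 35 mm wide, 5 mm thick, against the block's underside; above it a shank widening from 15 to 19 mm; 42 mm long. Origin: centre of the head's underside, z along the shank. At the start the origin is 45 mm above the table, the flat top end 13 mm below the bore's mouth. Once out it stands or lies in the tray, origin under 20 mm
- plug0: black rubber plug standing on its small end: a tapered steel-cored stem 14 mm long (25 mm diameter at the foot, 28 mm at the top), a flange 38 mm wide and 4 mm thick over it, then a round knob 22 mm in diameter and 26 mm high; 44 mm high in all, 80 g. Any plug fits any bore. Origin: centre of the small end; z up. Home in a bore the flange rests on the block and the origin is 14 mm below the mouth
- plug1: black rubber plug standing on its small end: a tapered steel-cored stem 14 mm long (25 mm diameter at the foot, 28 mm at the top), a flange 38 mm wide and 4 mm thick over it, then a round knob 22 mm in diameter and 26 mm high; 44 mm high in all, 80 g. Any plug fits any bore. Origin: centre of the small end; z up. Home in a bore the flange rests on the block and the origin is 14 mm below the mouth
- plug2: black rubber plug standing on its small end: a tapered steel-cored stem 14 mm long (25 mm diameter at the foot, 28 mm at the top), a flange 38 mm wide and 4 mm thick over it, then a round knob 22 mm in diameter and 26 mm high; 44 mm high in all, 80 g. Any plug fits any bore. Origin: centre of the small end; z up. Home in a bore the flange rests on the block and the origin is 14 mm below the mouth
- plug3: black rubber plug standing on its small end: a tapered steel-cored stem 14 mm long (25 mm diameter at the foot, 28 mm at the top), a flange 38 mm wide and 4 mm thick over it, then a round knob 22 mm in diameter and 26 mm high; 44 mm high in all, 80 g. Any plug fits any bore. Origin: centre of the small end; z up. Home in a bore the flange rests on the block and the origin is 14 mm below the mouth
- plug4: black rubber plug standing on its small end: a tapered steel-cored stem 14 mm long (25 mm diameter at the foot, 28 mm at the top), a flange 38 mm wide and 4 mm thick over it, then a round knob 22 mm in diameter and 26 mm high; 44 mm high in all, 80 g. Any plug fits any bore. Origin: centre of the small end; z up. Home in a bore the flange rests on the block and the origin is 14 mm below the mouth
- plug5: black rubber plug standing on its small end: a tapered steel-cored stem 14 mm long (25 mm diameter at the foot, 28 mm at the top), a flange 38 mm wide and 4 mm thick over it, then a round knob 22 mm in diameter and 26 mm high; 44 mm high in all, 80 g. Any plug fits any bore. Origin: centre of the small end; z up. Home in a bore the flange rests on the block and the origin is 14 mm below the mouth
- drift_punch: steel drift punch, standing upright in its holder: a shaft of 12 mm diameter and 60 mm length below, then a collar 28 mm wide and 5 mm thick, then a round ringed grip 18 mm in diameter and 50 mm long (65 to 115 mm above the tip); 115 mm in all, 150 g. Origin: centre of the lower end (the tip); z along the punch, towards the grip
- holder_hole (a point): centre of the mouth of the punch holder: a dark wooden block 50 x 50 x 62 mm fixed on the table, with an upright through hole of 17 mm diameter; this point is 62 mm above the table. The punch stands in it with its collar on the holder and its tip 2 mm above the table
- centre_punch: bystander: thin steel centre punch, 11 x 100 x 11 mm, lying on the table; origin under its middle
- soapstone: bystander: thin soapstone holder, 10 x 122 x 11 mm, lying on the table; origin under its middle
- hex_nut: bystander: steel hex nut 26 x 29 x 13 mm, lying flat on the table; origin at the centre of its underside
Things that resemble listed ones, but are neither listed nor needed, are in the scene too. What is shaped like the plug0 but pink or white is not meant.

How it is judged:
On the way, in this order (a step that is already met when the one before it is completed fails the run):
1. the drift punch is lifted out of its holder (height (world z) of drift_punch above 0.07 m), for 0.1 s.
2. every pin has been driven out into the catch tray (height (world z) of each of pin0, pin1, pin2, pin3, pin4, pin5 below 0.022 m and horizontal distance between each of pin0, pin1, pin2, pin3, pin4, pin5 and pin_block below 0.12 m), for 0.2 s.
At the end, for the whole second after the job is handed in: Every pin in the catch tray (origin under 22 mm above the table); each bore holds a plug within 4 mm of its axis, at least 11 mm deep, within 0.08 rad of upright; the punch stands in its holder (tip under 8 mm above the table, within 8 mm of the hole's axis, 0.12 rad of upright); all at rest (all of step 2 and ((horizontal distance between plug0 and bore0 below 0.004 m and z of plug0 in the frame of bore0 below -0.011 m and angle between plug0's own z axis and vertical below 0.08 rad) or (horizontal distance between plug1 and bore0 below 0.004 m and z of plug1 in the frame of bore0 below -0.011 m and angle between plug1's own z axis and vertical below 0.08 rad) or (horizontal distance between plug2 and bore0 below 0.004 m and z of plug2 in the frame of bore0 below -0.011 m and angle between plug2's own z axis and vertical below 0.08 rad) or (horizontal distance between plug3 and bore0 below 0.004 m and z of plug3 in the frame of bore0 below -0.011 m and angle between plug3's own z axis and vertical below 0.08 rad) or (horizontal distance between plug4 and bore0 below 0.004 m and z of plug4 in the frame of bore0 below -0.011 m and angle between plug4's own z axis and vertical below 0.08 rad) or (horizontal distance between plug5 and bore0 below 0.004 m and z of plug5 in the frame of bore0 below -0.011 m and angle between plug5's own z axis and vertical below 0.08 rad)) and ((horizontal distance between plug0 and bore1 below 0.004 m and z of plug0 in the frame of bore1 below -0.011 m and angle between plug0's own z axis and vertical below 0.08 rad) or (horizontal distance between plug1 and bore1 below 0.004 m and z of plug1 in the frame of bore1 below -0.011 m and angle between plug1's own z axis and vertical below 0.08 rad) or (horizontal distance between plug2 and bore1 below 0.004 m and z of plug2 in the frame of bore1 below -0.011 m and angle between plug2's own z axis and vertical below 0.08 rad) or (horizontal distance between plug3 and bore1 below 0.004 m and z of plug3 in the frame of bore1 below -0.011 m and angle between plug3's own z axis and vertical below 0.08 rad) or (horizontal distance between plug4 and bore1 below 0.004 m and z of plug4 in the frame of bore1 below -0.011 m and angle between plug4's own z axis and vertical below 0.08 rad) or (horizontal distance between plug5 and bore1 below 0.004 m and z of plug5 in the frame of bore1 below -0.011 m and angle between plug5's own z axis and vertical below 0.08 rad)) and ((horizontal distance between plug0 and bore2 below 0.004 m and z of plug0 in the frame of bore2 below -0.011 m and angle between plug0's own z axis and vertical below 0.08 rad) or (horizontal distance between plug1 and bore2 below 0.004 m and z of plug1 in the frame of bore2 below -0.011 m and angle between plug1's own z axis and vertical below 0.08 rad) or (horizontal distance between plug2 and bore2 below 0.004 m and z of plug2 in the frame of bore2 below -0.011 m and angle between plug2's own z axis and vertical below 0.08 rad) or (horizontal distance between plug3 and bore2 below 0.004 m and z of plug3 in the frame of bore2 below -0.011 m and angle between plug3's own z axis and vertical below 0.08 rad) or (horizontal distance between plug4 and bore2 below 0.004 m and z of plug4 in the frame of bore2 below -0.011 m and angle between plug4's own z axis and vertical below 0.08 rad) or (horizontal distance between plug5 and bore2 below 0.004 m and z of plug5 in the frame of bore2 below -0.011 m and angle between plug5's own z axis and vertical below 0.08 rad)) and ((horizontal distance between plug0 and bore3 below 0.004 m and z of plug0 in the frame of bore3 below -0.011 m and angle between plug0's own z axis and vertical below 0.08 rad) or (horizontal distance between plug1 and bore3 below 0.004 m and z of plug1 in the frame of bore3 below -0.011 m and angle between plug1's own z axis and vertical below 0.08 rad) or (horizontal distance between plug2 and bore3 below 0.004 m and z of plug2 in the frame of bore3 below -0.011 m and angle between plug2's own z axis and vertical below 0.08 rad) or (horizontal distance between plug3 and bore3 below 0.004 m and z of plug3 in the frame of bore3 below -0.011 m and angle between plug3's own z axis and vertical below 0.08 rad) or (horizontal distance between plug4 and bore3 below 0.004 m and z of plug4 in the frame of bore3 below -0.011 m and angle between plug4's own z axis and vertical below 0.08 rad) or (horizontal distance between plug5 and bore3 below 0.004 m and z of plug5 in the frame of bore3 below -0.011 m and angle between plug5's own z axis and vertical below 0.08 rad)) and ((horizontal distance between plug0 and bore4 below 0.004 m and z of plug0 in the frame of bore4 below -0.011 m and angle between plug0's own z axis and vertical below 0.08 rad) or (horizontal distance between plug1 and bore4 below 0.004 m and z of plug1 in the frame of bore4 below -0.011 m and angle between plug1's own z axis and vertical below 0.08 rad) or (horizontal distance between plug2 and bore4 below 0.004 m and z of plug2 in the frame of bore4 below -0.011 m and angle between plug2's own z axis and vertical below 0.08 rad) or (horizontal distance between plug3 and bore4 below 0.004 m and z of plug3 in the frame of bore4 below -0.011 m and angle between plug3's own z axis and vertical below 0.08 rad) or (horizontal distance between plug4 and bore4 below 0.004 m and z of plug4 in the frame of bore4 below -0.011 m and angle between plug4's own z axis and vertical below 0.08 rad) or (horizontal distance between plug5 and bore4 below 0.004 m and z of plug5 in the frame of bore4 below -0.011 m and angle between plug5's own z axis and vertical below 0.08 rad)) and ((horizontal distance between plug0 and bore5 below 0.004 m and z of plug0 in the frame of bore5 below -0.011 m and angle between plug0's own z axis and vertical below 0.08 rad) or (horizontal distance between plug1 and bore5 below 0.004 m and z of plug1 in the frame of bore5 below -0.011 m and angle between plug1's own z axis and vertical below 0.08 rad) or (horizontal distance between plug2 and bore5 below 0.004 m and z of plug2 in the frame of bore5 below -0.011 m and angle between plug2's own z axis and vertical below 0.08 rad) or (horizontal distance between plug3 and bore5 below 0.004 m and z of plug3 in the frame of bore5 below -0.011 m and angle between plug3's own z axis and vertical below 0.08 rad) or (horizontal distance between plug4 and bore5 below 0.004 m and z of plug4 in the frame of bore5 below -0.011 m and angle between plug4's own z axis and vertical below 0.08 rad) or (horizontal distance between plug5 and bore5 below 0.004 m and z of plug5 in the frame of bore5 below -0.011 m and angle between plug5's own z axis and vertical below 0.08 rad)) and linear speed of each of plug0, plug1, plug2, plug3, plug4, plug5, drift_punch below 0.02 m/s and horizontal distance between drift_punch and holder_hole below 0.008 m and height (world z) of drift_punch below 0.008 m and angle between drift_punch's own z axis and vertical below 0.12 rad); the robot touches nothing.
It fails at once if a pin is touched with the fingers (contact force between the fingers and pin0 above 1 N or contact force between the fingers and pin1 above 1 N or contact force between the fingers and pin2 above 1 N or contact force between the fingers and pin3 above 1 N or contact force between the fingers and pin4 above 1 N or contact force between the fingers and pin5 above 1 N).
It fails at once if a bystander is moved by more than 6 cm (distance of any of centre_punch, soapstone, hex_nut from where it was at the start of the episode above 0.06 m).
Of pin0, pin1, pin2, pin3, pin4, pin5 only 4 to 6 are there at a start; the rules pass over those that are not, and their reading is None.
At some moment in a run one of plug0, plug1, plug2, plug3, plug4, plug5 may be knocked a few centimetres aside while the robot is not near it.
It also fails if it takes over 192 s, if anything falls off the work surface, if the arm or the gripper's body presses on something with over 40 N, if the wrist force passes 120 N, or if a joint passes its speed limit or range.

## Robot

A 6-joint arm with a two-finger parallel gripper is mounted at the origin on a cart in front of the work surface, level with it; the furniture and walls round the work are solid. World frame = base frame: x ahead of the robot, y to its left, z up, the work surface at z = 0. Lengths are in m, angles in rad, forces in N, time in s.
With the tool pointing down it reaches from about 0.375 to 0.975 m from the base axis. Payload 3.8 kg.
Tool frame: the origin (TCP) lies at the very end of the fingers, on their centre line; the grasp point (between the pads) lies 19 mm behind it; z points along the fingers, y is the line along which they close (so a half turn about z gives the same grasp; the last joint's range is limited). The gripper opens to 85 mm and grips with 20 to 120 N. Pads are 22 mm wide; open, the fingers measure 114 mm over their backs; the gripper's body (76 mm by 85 mm) begins 54 mm behind the grasp point. The pads swing forward as they close: fully open they stand 13 mm farther back than shut.
Start: joints at [1.192, 0.264, 1.604, -0, 1.274, -0.037], TCP at [0.226, 0.636, 0.231] pointing down, gripper open.
Joint ranges: [-2.63, 2.63], [-0.94, 2.18], [0.31, 2.57], [-1.31, 4.45], [0, 2.66], [-2.55, 2.55]. Speed limits (rad/s): [2.57, 2.57, 3.14, 3.14, 3.14, 3.14].

## Interface

Orientations are given as a rotation vector (axis times angle).
In Python, from workcell import monitor, viewer, job gives the robot as it stands. The module is installed in compiled form; this text tells all that it offers.
- The arm moves only by the tool step_arm, never from a script. Its argument "series" is one flat list of numbers, 4 for each row, row after row: the shift along the tool's x, y, z in m, then the turn about the tool's z in rad. A call has 1 to 8 rows; each row is the pose to reach, as a shift and turn from the pose commanded when the call began, along the tool's axes at that moment; what a row does not reach only later rows make up. A row lasts 1/8 s, in which the tool goes at most 62.5 mm and 10.7 degrees, less where a joint would pass 70% of its speed; a pose out of reach is approached as far as the arm can. A call with a gripper value outside its range is refused whole. "gripper" is the opening, from 0 (shut) to 1 (fully open), set as the call begins (left out, the last holds). The fingers move at their own pace and stop on an object; "newtons" is the grip in N (left out, the last holds). Time passes only in rows, so rows that repeat a pose let the fingers close. It gives the time, the measured TCP pose, the force, the opening and the grip force at its end, in the units of the state.
- monitor.read_state(): the state, without advancing time (a new reading comes with each control period).
- viewer.read_camera(name): name is "scene" or "top" or "wrist"; returns a dict with "image" (400x640x3 uint8, red, green, blue), "intrinsics" (3x3 intrinsics, pixels), "T" (4x4, takes a point from camera to world coordinates); the wrist camera has in their place "hand_eye" (4x4, takes a point from camera to tool coordinates, whose origin is the TCP and whose axes are the flange's). Camera axes: x right, y up, looking along -z (the intrinsics and any distortion apply to the point x, -y, -z); pixel columns grow to the right and rows downward; lengths in m; the calibration is good to about 2 mm. The wrist camera is an equidistant fisheye: a pixel r from the principal point sees the ray r / f radians off the axis. A picture is of the moment at which its call begins: read the wrist's pose just before it. There is no depth.
- job.finish_job(): hands the job in; it is judged then, once.
Trained networks look in a picture, given as the dict that the camera call returned (one of the last four; its "shot" number tells which), for a name from the list of things; names that differ only in an ending like _2 or _b are one class to them, and where a whole thing is asked for, a point or a joint stands for the part that bears it (a point fixed in the world has none). Each returns a list of dicts, best first, with "score" (0 to 1); they miss things now and then, are a little off and sometimes report something else, mostly with a low value. They report only what shows in the picture. A call takes as long as a camera call. They do not tell look-alikes from the thing itself.
- viewer.boxes_of(picture, label): "extent" ([centre column, centre row, width, height] in pixels, round what is visible of it).
- viewer.spot_point(picture, label): "point" ([column, row] in pixels: a listed point, or the origin of a listed thing).
The state is a dict: "time": time; "q": joint angles; "joint_vel": joint speeds; "joint_torque": joint torques, N m; "tool_pos": TCP position; "tcp_rot": TCP orientation; "wrist_force": force on the tool from outside, world axes, zero at the start; "torque": the same for the moment, N m; "width": opening from 0.0 (shut) to 1.0 (fully open); "grip_force": force on a finger pad.
Only numpy, scipy, OpenCV 4.12 (cv2) and the standard library are available. Lean on these libraries where they do the work, as an engineer would, in place of code of your own. Each camera call takes 0.05 s, during which the arm holds its last target. There are 200 camera calls.

## Working session

There is one attempt and no reset: what is moved stays moved. The work goes in short steps, Python scripts to look and compute and a tool call to move; the robot and the scene stay as the last step left them, time stands still between calls to the robot, and variables do not carry over. Pictures are saved under pics/ and viewed, at most 14 in all, crops included, and the job is handed in when it is done.

Besides the shell and the picture viewer there is one more tool, called after "Request:" by a JSON object that holds its "api" and its "payload". step_arm: Moves the arm, as the interface text tells. Its arguments: {"type":"object","properties":{"series":{"type":"array"},"gripper":{"type":"number"},"newtons":{"type":"number"}},"required":["series"]}

```bash
mkdir -p pics
cat > h.py <<'E'
import numpy as np, cv2
from workcell import monitor, viewer, job
from scipy.spatial.transform import Rotation as R
def shot(n,save=None):
    s=monitor.read_state(); p=viewer.read_camera(n)
    p['st']=s
    if save: cv2.imwrite('pics/'+save,cv2.cvtColor(p['image'],cv2.COLOR_RGB2BGR))
    return p
def ray(p,uv):
    K=np.array(p['intrinsics']); x=(uv[0]-K[0,2])/K[0,0]; y=(uv[1]-K[1,2])/K[1,1]
    if 'hand_eye' in p:
        r=np.hypot(x,y); d=np.array([x,-y,0])/max(r,1e-9)*np.sin(r)+np.array([0,0,-np.cos(r)])
        T=np.eye(4); T[:3,:3]=R.from_rotvec(p['st']['tcp_rot']).as_matrix(); T[:3,3]=p['st']['tool_pos']
        T=T@np.array(p['hand_eye'])
    else:
        d=np.array([x,-y,-1.]); T=np.array(p['T'])
    return T[:3,3],T[:3,:3]@d
def at(p,uv,z):
    o,d=ray(p,uv); return o+d*(z-o[2])/d[2]
def proj(p,w):
    K=np.array(p['intrinsics'])
    T=np.array(p['T']) if 'T' in p else None
    if T is None:
        T=np.eye(4); T[:3,:3]=R.from_rotvec(p['st']['tcp_rot']).as_matrix(); T[:3,3]=p['st']['tool_pos']; T=T@np.array(p['hand_eye'])
    c=np.linalg.inv(T)@np.append(w,1); a=np.array([c[0],-c[1]]);z=-c[2]
    if 'hand_eye' in p:
        n=np.linalg.norm(a); a=a/n*np.arctan2(n,z)
    else: a=a/z
    return K[:2,:2]@a+K[:2,2]
E
python3 - <<'E'
from h import *
s=monitor.read_state(); print(s)
for n in('top','scene'):
    p=shot(n,n+'0.png'); print(n,np.round(p['intrinsics'],1).tolist(),np.round(p.get('T'),3).tolist(), [k for k in p if k!='image'])
    for l,z in(('bore0',.1),('bore1',.1),('bore2',.1),('bore3',.1),('bore4',.1),('bore5',.1),('holder_hole',.062),('drift_punch',.002),('plug0',0),('pin0',.087),('pin_block',0)):
        for r in viewer.spot_point(p,l)[:9]: 
            if r['score']>.2: print(l,round(r['score'],2),np.round(r['point']),at(p,r['point'],z).round(3))
E
```

```text
{'time': 0.0, 'q': array([ 1.19207899e+00,  2.64766540e-01,  1.60545136e+00,  2.68025843e-05,
        1.27369546e+00, -3.68926597e-02]), 'joint_vel': array([0.00151319, 0.00079058, 0.00017237, 0.00053596, 0.00106588,
       0.00060765]), 'joint_torque': array([ 1.53554643e-03, -5.15129900e+01, -3.67314363e+01,  1.62409009e-05,
        1.29533277e-02, -1.41909678e-05]), 'tool_pos': array([0.22596865, 0.63523646, 0.22991124]), 'tcp_rot': array([-0.53425284, -3.09531906,  0.00355805]), 'wrist_force': array([0.04226964, 0.37072571, 0.41051275]), 'torque': array([-0.00582039, -0.03043053, -0.00743954]), 'grip_force': 0.0, 'width': 0.9995943255060095}
top [[482.7, 0.0, 320.3], [0.0, 482.7, 199.3], [0.0, 0.0, 1.0]] [[0.03, 0.991, -0.128, 0.373], [-0.999, 0.034, 0.031, -0.021], [0.035, 0.127, 0.991, 1.023], [0.0, 0.0, 0.0, 1.0]] ['intrinsics', 'T', 'shot', 'st']
bore0 0.97 [278. 180.] [0.526 0.033 0.1  ]
bore0 0.96 [247. 200.] [0.485 0.092 0.1  ]
bore0 0.86 [276. 209.] [0.47  0.036 0.1  ]
bore0 0.83 [262. 144.] [0.597 0.066 0.1  ]
bore0 0.79 [284. 149.] [0.588 0.024 0.1  ]
bore0 0.78 [254. 1
[... 3612 characters left out ...]
 [0.542 0.08  0.1  ]
bore5 0.8 [345. 161.] [0.593 0.021 0.1  ]
bore5 0.78 [293. 170.] [0.472 0.046 0.1  ]
bore5 0.78 [318. 165.] [0.532 0.037 0.1  ]
bore5 0.68 [289. 160.] [0.48  0.083 0.1  ]
bore5 0.62 [337. 147.] [0.602 0.075 0.1  ]
holder_hole 0.75 [271. 146.] [0.476 0.191 0.062]
drift_punch 0.24 [268. 145.] [0.495 0.269 0.002]
plug0 0.78 [380. 256.] [ 0.569 -0.184  0.   ]
plug0 0.75 [364. 299.] [ 0.486 -0.258  0.   ]
plug0 0.74 [302. 252.] [ 0.426 -0.101  0.   ]
plug0 0.66 [349. 268.] [ 0.496 -0.182  0.   ]
plug0 0.55 [397. 288.] [ 0.558 -0.266 -0.   ]
plug0 0.5 [320. 279.] [ 0.43  -0.177  0.   ]
plug0 0.44 [336. 244.] [ 0.503 -0.113  0.   ]
pin_block 0.57 [317. 190.] [0.538 0.053 0.   ]
```

View pics/top0.png

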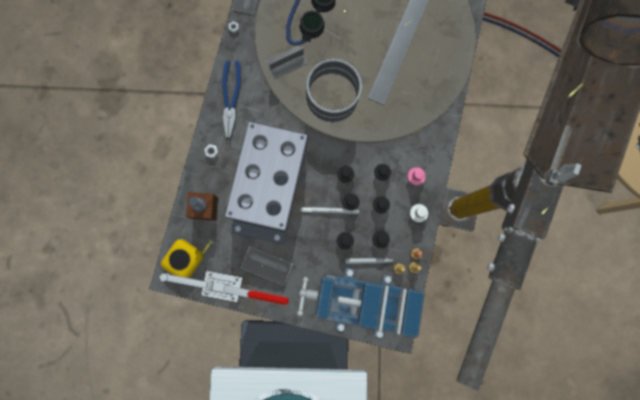

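View pics/scene0.png

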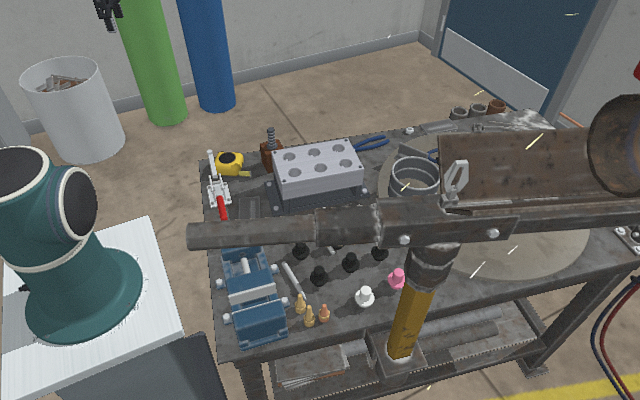

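Top view: block around (268,175), the punch in its brown holder at (201,206), six black plugs at (345..382, 172..240), and pink and white decoys at (417,176) and (420,213). The scene view agrees; a pipe structure stands at y < -0.35.

```bash
cat >> h.py <<'E'
def yaw(s): # world heading of tool x
    M=R.from_rotvec(s['tcp_rot']).as_matrix(); return np.arctan2(M[1,0],M[0,0])
def rel(world,s=None,frm=None):
    s=s or monitor.read_state(); M=R.from_rotvec(s['tcp_rot']).as_matrix()
    return M.T@(np.array(world)-(s['tool_pos'] if frm is None else np.array(frm)))
def fitblock(pts):
    """pts Nx2 -> centre, yaw by best assignment"""
    from scipy.optimize import minimize, linear_sum_assignment
    L=np.array([(x,y) for y in(.028,-.028) for x in(-.06,0,.06)]); P=np.array(pts)[:,:2]
    def f(v,full=False):
        c,s=np.cos(v[2]),np.sin(v[2]); Q=L@np.array([[c,s],[-s,c]])+v[:2]
        D=np.linalg.norm(P[:,None]-Q[None],axis=2); i,j=linear_sum_assignment(D)
        return (D[i,j],Q) if full else (D[i,j]**2).sum()
    m=P.mean(0); b=min((minimize(f,[m[0],m[1],a],method='Nelder-Mead',options=dict(xatol=1e-5,fatol=1e-9)) for a in(-.4,-.2,0,.2)),key=lambda r:r.fun)
    return b.x,*f(b.x,True)
E
python3 - <<'E'
from h import *
s=monitor.read_state(); print(yaw(s), rel([.47,.13,.35]))
print(fitblock([[0.526,0.033],[0.485,.092],[.47,.036],[.597,.066],[.588,.024],[.547,.079]]))
print(fitblock([[0.542,0.08],[0.593,.021],[.472,.046],[.532,.037],[.48,.083],[.602,.075]]))
p=shot('wrist'); print(np.round(p['hand_eye'],3).tolist(),p['intrinsics'])
E
```

```text
2.799803913523809 [-0.3992506  -0.39497395 -0.11872063]
(array([ 0.53550014,  0.05499997, -0.19597446]), array([0.00680012, 0.00360778, 0.00343441, 0.00554223, 0.00819691,
       0.00696944]), array([[0.48210087, 0.09414735],
       [0.54095237, 0.082464  ],
       [0.59980387, 0.07078065],
       [0.47119641, 0.03921928],
       [0.53004791, 0.02753593],
       [0.58889942, 0.01585258]]))
(array([ 0.53683319,  0.05700014, -0.14815388]), array([0.00480588, 0.00110394, 0.00795306, 0.00772491, 0.01067436,
       0.00188661]), array([[0.48162362, 0.09355016],
       [0.54096634, 0.08469341],
       [0.60030906, 0.07583666],
       [0.47335732, 0.03816362],
       [0.53270004, 0.02930687],
       [0.59204276, 0.02045012]]))
[[0.0, 0.95, 0.313, 0.08], [1.0, -0.0, -0.001, -0.0], [-0.0, 0.313, -0.95, -0.142], [0.0, 0.0, 0.0, 1.0]] [[309.70691629   0.         318.2058581 ]
 [  0.         309.70691629 200.66038789]
 [  0.           0.           1.        ]]
```

Request:
{"api": "step_arm", "payload": {"series": [-0.03,-0.03,-0.03,0,-0.07,-0.07,-0.06,0,-0.11,-0.11,-0.09,0,-0.15,-0.15,-0.12,0,-0.19,-0.19,-0.12,0,-0.23,-0.23,-0.12,0,-0.27,-0.27,-0.12,0,-0.3,-0.3,-0.12,0]}}

```text
time: 2.25
tool_pos: [0.4089, 0.2507, 0.3517]
tcp_rot: [0.536, 3.095, 0.001]
wrist_force: [0.5, -0.1, -0.3]
width: 0.997
grip_force: 0.0
```

Request:
{"api": "step_arm", "payload": {"series": [-0.03,-0.03,0,-0.06,-0.06,-0.06,0,-0.12,-0.1,-0.095,0,-0.17,-0.1,-0.095,0,-0.17,-0.1,-0.095,0,-0.17]}}

```text
time: 2.88
tool_pos: [0.4706, 0.1298, 0.3513]
tcp_rot: [-0.272, -3.129, -0.001]
wrist_force: [0.2, 0.6, 0.6]
width: 1.005
grip_force: 0.0
```

Run:
```python
from h import *
p=shot('wrist','w1.png'); s=p['st'];print(s['time'],s['tool_pos'],yaw(s))
pts=[]
for l,z in(('bore0',.1),('holder_hole',.062),('drift_punch',.002),('plug0',0),('pin0',.087)):
    for r in viewer.spot_point(p,l):
        if r['score']>.3:
            a=at(p,r['point'],z); print(l,round(r['score'],2),np.round(r['point']),a.round(4))
            if l=='bore0': pts.append(a)
print(fitblock(pts[:6]))
```

```text
2.875 [0.47056101 0.1297729  0.351288  ] 2.9684972709765836
bore0 0.97 [293. 258.] [0.6    0.0694 0.1   ]
bore0 0.9 [296. 222.] [0.5456 0.086  0.1   ]
bore0 0.77 [255. 222.] [0.5349 0.0297 0.1   ]
bore0 0.68 [297. 180.] [0.4872 0.0988 0.1   ]
bore0 0.67 [254. 179.] [0.4752 0.0423 0.1   ]
bore0 0.62 [257. 260.] [0.5948 0.0168 0.1   ]
holder_hole 0.62 [363. 158.] [0.48  0.192 0.062]
drift_punch 0.6 [355. 152.] [0.4808 0.1881 0.002 ]
plug0 0.85 [186. 195.] [ 0.5006 -0.1143  0.    ]
plug0 0.83 [180. 151.] [ 0.4226 -0.1023  0.    ]
plug0 0.79 [146. 162.] [ 0.427  -0.1777  0.    ]
plug0 0.75 [169. 238.] [ 0.5771 -0.1794  0.    ]
plug0 0.66 [122. 199.] [ 0.4839 -0.2579  0.    ]
plug0 0.59 [138. 233.] [ 0.5573 -0.2483  0.    ]
plug0 0.56 [152. 200.] [ 0.4969 -0.1885  0.    ]
plug0 0.54 [199. 226.] [ 0.5623 -0.1059  0.    ]
pin0 0.64 [295. 245.] [0.5846 0.0747 0.087 ]
pin0 0.62 [296. 212.] [0.5341 0.0863 0.087 ]
pin0 0.61 [262. 239.] [0.5683 0.0285 0.087 ]
pin0 0.51 [296. 169.] [0.475  0.0986 0.087 ]
(array([ 0.53961543,  0.05716753, -0.21589239]), array([0.00474758, 0.00146425, 0.00131868, 0.00148979, 0.00042256,
       0.00257473]), array([[0.48700643, 0.09737068],
       [0.54561357, 0.08451752],
       [0.60422071, 0.07166437],
       [0.47501016, 0.04267068],
       [0.5336173 , 0.02981753],
       [0.59222443, 0.01696438]]))
```

View pics/w1.png

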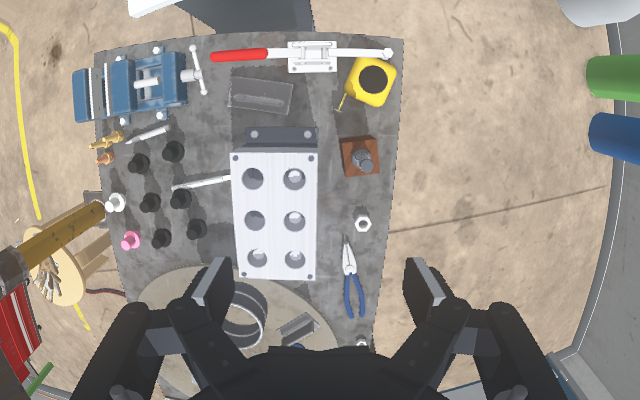

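Request:
{"api": "step_arm", "payload": {"series": [0.001,0.03,0.05,0,0.002,0.06,0.1,0,0.002,0.06,0.15,0,0.002,0.06,0.15,0,0.002,0.06,0.15,0], "gripper": 0.6}}

```text
time: 3.8
tool_pos: [0.4799, 0.1897, 0.2032]
tcp_rot: [0.269, 3.128, 0.001]
wrist_force: [1.0, -0.2, 0.2]
width: 0.6
grip_force: 0.0
```

Run:
```python
from h import *
p=shot('wrist','w2.png'); s=p['st'];print(s['time'],s['tool_pos'],yaw(s),s['width'])
for l,z in(('bore0',.1),('holder_hole',.062),('drift_punch',.002),('pin0',.045)):
    for r in viewer.spot_point(p,l):
        if r['score']>.3:
            a=at(p,r['point'],z); print(l,round(r['score'],2),np.round(r['point']),a.round(4),rel(a).round(4))
```

```text
3.8 [0.47991998 0.18971424 0.20319098] 2.970200469969715 0.6002036283124311
bore0 0.87 [170. 275.] [0.5334 0.028  0.1   ] [-0.0788 -0.1507  0.1045]
bore0 0.85 [161. 221.] [0.4755 0.0408 0.1   ] [-0.0196 -0.148   0.1043]
bore0 0.83 [216. 224.] [0.4878 0.0959 0.1   ] [-0.0222 -0.0916  0.1044]
bore0 0.72 [220. 277.] [0.5413 0.0825 0.1   ] [-0.0772 -0.0956  0.1047]
bore0 0.43 [316. 171.] [0.4562 0.1922 0.1   ] [ 0.0253 -0.0021  0.1044]
holder_hole 0.82 [317. 183.] [0.4762 0.189  0.062 ] [ 0.0052 -0.0018  0.1424]
drift_punch 0.89 [318. 171.] [0.4786 0.1894 0.002 ] [ 0.0029 -0.001   0.2022]
drift_punch 0.74 [129. 264.] [ 0.5621 -0.108   0.002 ] [-0.1303 -0.2797  0.2021]
drift_punch 0.54 [ 82. 229.] [ 0.4971 -0.1788  0.002 ] [-0.0784 -0.3606  0.2017]
pin0 0.84 [228. 205.] [0.4875 0.0917 0.045 ] [-0.0232 -0.0954  0.1586]
pin0 0.5 [220. 278.] [0.5737 0.055  0.045 ] [-0.1143 -0.1167  0.1589]
```

View pics/w2.png

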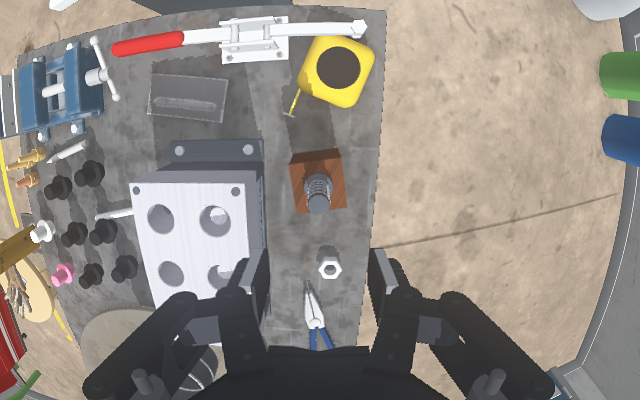

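The punch stands at (318,190) between the fingers; the block's upper-right bore (215,220) shows a pin end, and the left column looks empty.

Request:
{"api": "step_arm", "payload": {"series": [0.003,-0.0015,0.05,0,0.003,-0.0015,0.1,0,0.003,-0.0015,0.12,0,0.003,-0.0015,0.128,0,0.003,-0.0015,0.128,0]}}

```text
time: 4.68
tool_pos: [0.4764, 0.1883, 0.074]
tcp_rot: [0.27, 3.129, 0.001]
wrist_force: [-0.1, 0.8, 0.6]
width: 0.601
grip_force: 0.0
```

Request:
{"api": "step_arm", "payload": {"series": [0,0,0,0,0,0,0,0,0,0,0,0,0,0,0,0,0,0,0,0,0,0,0,0], "gripper": 0, "newtons": 100}}

```text
time: 5.42
tool_pos: [0.4771, 0.1887, 0.075]
tcp_rot: [0.269, 3.127, 0.002]
wrist_force: [-0.5, -0.8, 6.5]
width: 0.182
grip_force: 97.3
```

Request:
{"api": "step_arm", "payload": {"series": [0,0,-0.04,0,0,0,-0.08,0,0,0,-0.12,0,0,0,-0.15,0,0,0,-0.15,0]}}

```text
time: 6.05
tool_pos: [0.4776, 0.1888, 0.2261]
tcp_rot: [0.269, 3.124, 0.004]
wrist_force: [0.5, 0.8, -2.7]
width: 0.184
grip_force: 99.2
```

Run:
```python
from h import *
p=shot('wrist','w3.png'); s=p['st'];print(s['time'],s['tool_pos'],yaw(s),s['width'])
pts=[]
for l,z in(('bore0',.1),('holder_hole',.062),('drift_punch',s['tool_pos'][2]-.071),('pin0',.045)):
    for r in viewer.spot_point(p,l):
        if r['score']>.3:
            a=at(p,r['point'],z); print(l,round(r['score'],2),np.round(r['point']),a.round(4),rel(a).round(4))
```

```text
6.05 [0.47757258 0.18884423 0.22608481] 2.969820456396389 0.1844699580232916
bore0 0.96 [189. 309.] [0.5916 0.0169 0.1   ] [-0.1441 -0.1486  0.1221]
bore0 0.91 [171. 214.] [0.4758 0.0392 0.1   ] [-0.0262 -0.1464  0.1222]
bore0 0.9 [229. 268.] [0.5428 0.0844 0.1   ] [-0.0845 -0.0904  0.1221]
bore0 0.9 [177. 262.] [0.5291 0.0269 0.1   ] [-0.0808 -0.1495  0.1222]
bore0 0.73 [224. 217.] [0.4873 0.096  0.1   ] [-0.0278 -0.0885  0.1222]
holder_hole 0.95 [320. 182.] [0.48  0.191 0.062] [-0.0052  0.0043  0.1593]
drift_punch 0.91 [316. 213.] [0.4777 0.1872 0.1551] [-0.0036  0.0001  0.0658]
pin0 0.68 [241. 246.] [0.5447 0.0842 0.045 ] [-0.0876 -0.0897  0.1757]
pin0 0.54 [232. 195.] [0.4821 0.0903 0.045 ] [-0.0249 -0.0943  0.176 ]
pin0 0.47 [138. 256.] [ 0.5408 -0.0682  0.045 ] [-0.1098 -0.2405  0.176 ]
pin0 0.45 [319. 183.] [0.4855 0.1882 0.045 ] [-0.0115  0.0027  0.1758]
```

View pics/w3.png

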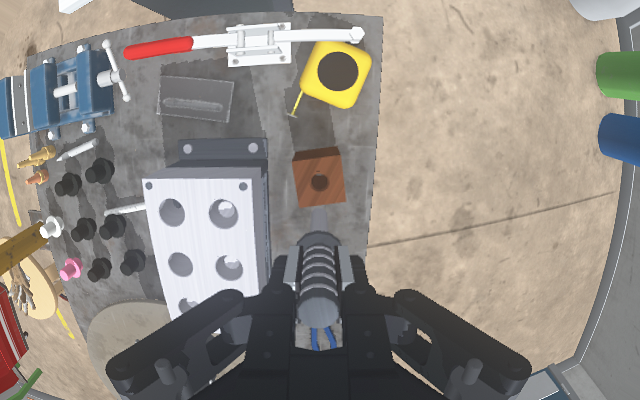

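Punch is held upright; empty holder hole at (320,182); bores at (171,214), (224,217), (177,262), (229,268). Drive bore 0 first.

Request:
{"api": "step_arm", "payload": {"series": [-0.012,-0.045,0.01,0,-0.024,-0.0905,0.031,0,-0.024,-0.0905,0.031,0,-0.024,-0.0905,0.05,0,-0.024,-0.0905,0.06,0,-0.024,-0.0905,0.068,0,-0.024,-0.0905,0.074,0]}}

```text
time: 7.18
tool_pos: [0.4885, 0.0959, 0.1546]
tcp_rot: [0.267, 3.121, 0.002]
wrist_force: [-0.6, -1.0, 24.3]
width: 0.189
grip_force: 102.1
```

Request:
{"api": "step_arm", "payload": {"series": [0,0,0.006,0,0,0,0.012,0,0,0,0.018,0,0,0,0.024,0,0,0,0.024,0]}}

```text
time: 7.8
tool_pos: [0.4828, 0.0949, 0.1239]
tcp_rot: [-0.269, -3.127, 0.001]
wrist_force: [-0.0, 0.5, -1.5]
width: 0.181
grip_force: 99.7
```

Run:
```python
from h import *
s=monitor.read_state();print(s['time'],s['tool_pos'],s['wrist_force'])
p=shot('wrist','w4.png'); 
for r in viewer.spot_point(p,'bore0'):
        if r['score']>.3:
            a=at(p,r['point'],.1); print(round(r['score'],2),np.round(r['point']),a.round(4))
```

```text
7.8 [0.48282315 0.09490547 0.12386261] [-0.02628918  0.47048648 -1.53521941]
0.78 [321. 243.] [0.4845 0.096  0.1   ]
0.65 [226. 241.] [0.4741 0.0385 0.1   ]
0.65 [243. 370.] [0.5889 0.0149 0.1   ]
0.61 [316. 321.] [0.5436 0.0827 0.1   ]
```

View pics/w4.png

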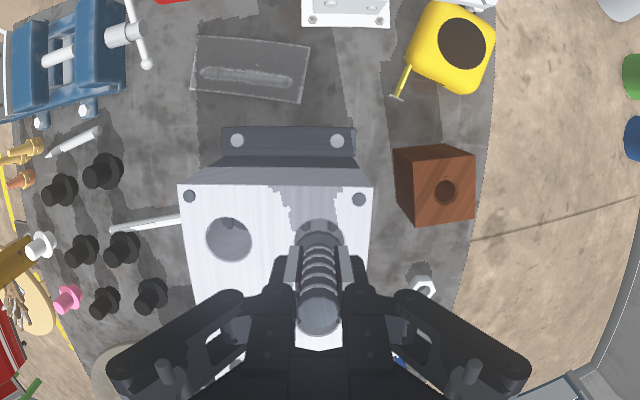

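Bore 0's pin dropped after a 24 N push. The punch sits in the bore at (318,245), with the grip rings clear.

Request:
{"api": "step_arm", "payload": {"series": [0,0,-0.035,0,0,0,-0.066,0,-0.03,-0.001,-0.066,0,-0.06,-0.0017,-0.066,0,-0.06,-0.0017,-0.066,0,-0.06,-0.0017,-0.047,0,-0.06,-0.0017,-0.037,0,-0.06,-0.0017,-0.03,0]}}

```text
time: 8.9
tool_pos: [0.5434, 0.0831, 0.1573]
tcp_rot: [0.268, 3.128, -0.0]
wrist_force: [-2.6, -0.6, 22.0]
width: 0.187
grip_force: 101.9
```

Request:
{"api": "step_arm", "payload": {"series": [0,0,0.006,0,0,0,0.012,0,0,0,0.012,0,0,0,0.018,0,0,0,0.024,0,0,0,0.03,0,0,0,0.03,0]}}

```text
time: 9.78
tool_pos: [0.5419, 0.0829, 0.124]
tcp_rot: [-0.269, -3.128, 0.001]
wrist_force: [0.7, 0.0, -0.9]
width: 0.185
grip_force: 99.8
```

Request:
{"api": "step_arm", "payload": {"series": [0,0,-0.035,0,0,0,-0.066,0,-0.03,-0.001,-0.066,0,-0.06,-0.0017,-0.066,0,-0.06,-0.0017,-0.066,0,-0.06,-0.0017,-0.047,0,-0.06,-0.0017,-0.037,0,-0.06,-0.0017,-0.03,0]}}

```text
time: 10.78
tool_pos: [0.6021, 0.0711, 0.1574]
tcp_rot: [0.269, 3.128, -0.0]
wrist_force: [-2.8, -1.0, 22.1]
width: 0.184
grip_force: 101.9
```

Request:
{"api": "step_arm", "payload": {"series": [0,0,0.006,0,0,0,0.012,0,0,0,0.012,0,0,0,0.018,0,0,0,0.024,0,0,0,0.03,0,0,0,0.03,0]}}

```text
time: 11.65
tool_pos: [0.6006, 0.071, 0.1237]
tcp_rot: [-0.269, -3.127, 0.001]
wrist_force: [0.3, 0.1, -1.8]
width: 0.187
grip_force: 99.6
```

Run:
```python
from h import *
p=shot('wrist','w5.png'); 
for l,z in(('bore0',.1),('drift_punch',p['st']['tool_pos'][2]-.071)):
  for r in viewer.spot_point(p,l):
        if r['score']>.3:
            a=at(p,r['point'],z); print(round(r['score'],2),np.round(r['point']),a.round(4))
```

```text
0.93 [224. 142.] [0.533  0.0292 0.1   ]
0.72 [327.  33.] [0.4856 0.0954 0.1   ]
0.64 [318. 244.] [0.6029 0.0704 0.1   ]
0.6 [231. 239.] [0.5911 0.0183 0.1   ]
0.58 [223.  36.] [0.4752 0.0404 0.1   ]
0.64 [318. 215.] [0.6018 0.0707 0.0527]
0.44 [140. 187.] [ 0.5551 -0.0674  0.0527]
```

Request:
{"api": "step_arm", "payload": {"series": [0,0,-0.035,0,0,0,-0.066,0,0.001,-0.03,-0.066,0,0.0016,-0.056,-0.066,0,0.0016,-0.056,-0.066,0,0.0016,-0.056,-0.047,0,0.0016,-0.056,-0.037,0,0.0016,-0.056,-0.03,0]}}

```text
time: 12.8
tool_pos: [0.5919, 0.017, 0.1571]
tcp_rot: [0.268, 3.128, 0.001]
wrist_force: [-2.4, -0.7, 21.1]
width: 0.186
grip_force: 101.6
```

Request:
{"api": "step_arm", "payload": {"series": [0,0,0.006,0,0,0,0.012,0,0,0,0.012,0,0,0,0.018,0,0,0,0.024,0,0,0,0.03,0,0,0,0.03,0]}}

```text
time: 13.68
tool_pos: [0.5894, 0.0162, 0.1237]
tcp_rot: [-0.269, -3.127, 0.0]
wrist_force: [-0.6, 0.6, -0.9]
width: 0.181
grip_force: 99.8
```

Request:
{"api": "step_arm", "payload": {"series": [0,0,-0.035,0,0,0,-0.066,0,0.03,0.001,-0.066,0,0.06,0.0017,-0.066,0,0.06,0.0017,-0.066,0,0.06,0.0017,-0.047,0,0.06,0.0017,-0.037,0,0.06,0.0017,-0.03,0]}}

```text
time: 14.68
tool_pos: [0.5313, 0.028, 0.1534]
tcp_rot: [-0.27, -3.128, 0.0]
wrist_force: [0.6, 0.3, -0.9]
width: 0.182
grip_force: 99.3
```

Request:
{"api": "step_arm", "payload": {"series": [0,0,0.006,0,0,0,0.012,0,0,0,0.012,0,0,0,0.018,0,0,0,0.024,0,0,0,0.03,0,0,0,0.03,0]}}

```text
time: 15.55
tool_pos: [0.5309, 0.0281, 0.1244]
tcp_rot: [-0.269, -3.128, 0.0]
wrist_force: [-0.3, 1.1, -2.3]
width: 0.184
grip_force: 99.3
```

Request:
{"api": "step_arm", "payload": {"series": [0,0,-0.035,0,0,0,-0.066,0,0.03,0.001,-0.066,0,0.06,0.0017,-0.066,0,0.06,0.0017,-0.066,0,0.06,0.0017,-0.047,0,0.06,0.0017,-0.037,0,0.06,0.0017,-0.03,0]}}

```text
time: 16.55
tool_pos: [0.473, 0.04, 0.1546]
tcp_rot: [-0.27, -3.129, 0.0]
wrist_force: [-0.0, -0.2, -1.3]
width: 0.191
grip_force: 99.3
```

Request:
{"api": "step_arm", "payload": {"series": [0,0,0.006,0,0,0,0.012,0,0,0,0.012,0,0,0,0.018,0,0,0,0.024,0,0,0,0.03,0,0,0,0.03,0]}}

```text
time: 17.42
tool_pos: [0.4721, 0.04, 0.1245]
tcp_rot: [-0.269, -3.128, 0.0]
wrist_force: [-0.1, -0.1, -1.3]
width: 0.187
grip_force: 99.3
```

Request:
{"api": "step_arm", "payload": {"series": [0,0,-0.05,0,0,0,-0.1,0,0.007,0.05,-0.1,0,0.014,0.1,-0.1,0,0.021,0.147,-0.1,0,0.021,0.147,-0.1,0,0.021,0.147,-0.1,0]}}

```text
time: 18.3
tool_pos: [0.4771, 0.1883, 0.2251]
tcp_rot: [-0.268, -3.13, 0.001]
wrist_force: [-0.1, 0.3, -1.7]
width: 0.184
grip_force: 99.3
```

Run:
```python
from h import *
p=shot('wrist','w6.png'); s=p['st'];print(s['time'],s['tool_pos'],yaw(s),s['width'])
for l,z in(('bore0',.1),('holder_hole',.062),('drift_punch',s['tool_pos'][2]-.071),('pin0',.005)):
    for r in viewer.spot_point(p,l):
        if r['score']>.3:
            a=at(p,r['point'],z); print(l,round(r['score'],2),np.round(r['point']),a.round(4),rel(a).round(4))
cv2.imwrite('pics/w6c.png',cv2.resize(cv2.imread('pics/w6.png')[100:340,100:420],None,fx=2,fy=2))
```

```text
18.3 [0.47707598 0.18834316 0.22513595] 2.9707822524141494 0.18359849337484024
bore0 0.98 [179. 265.] [0.5312 0.0269 0.1   ] [-0.0808 -0.1489  0.1252]
bore0 0.96 [226. 218.] [0.4881 0.0971 0.1   ] [-0.0263 -0.0872  0.1252]
bore0 0.94 [172. 214.] [0.4746 0.0397 0.1   ] [-0.0229 -0.1461  0.1252]
bore0 0.73 [230. 272.] [0.5462 0.0834 0.1   ] [-0.0859 -0.0907  0.1252]
bore0 0.57 [188. 309.] [0.5906 0.0155 0.1   ] [-0.1413 -0.1499  0.1252]
holder_hole 0.58 [322. 183.] [0.4799 0.1915 0.062 ] [-0.0019  0.0045  0.1632]
holder_hole 0.51 [138. 257.] [ 0.5338 -0.0551  0.062 ] [-0.0975 -0.2292  0.1633]
drift_punch 0.68 [318. 216.] [0.4791 0.1877 0.1541] [-0.0017  0.0005  0.0711]
pin0 0.73 [140. 210.] [ 0.4875 -0.0685  0.005 ] [-0.0542 -0.2504  0.2203]
```

View pics/w6c.png

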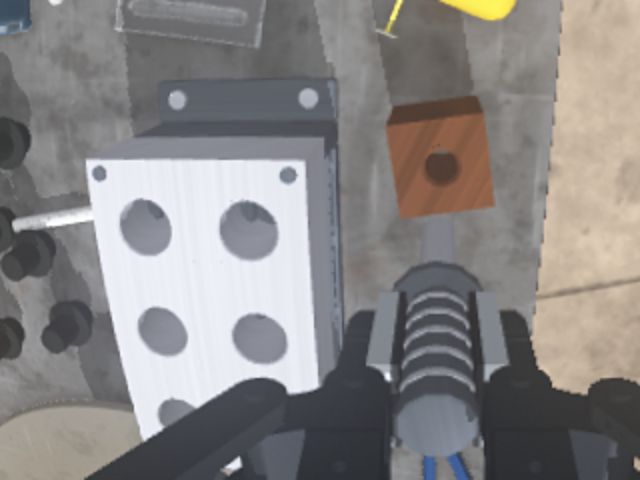

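All bores look empty; the punch hangs in line with the holder hole at (441,168) in the crop. Inserting at the recorded pose.

Request:
{"api": "step_arm", "payload": {"series": [0,0,0.04,0,0,0,0.075,0,0,0,0.085,0,0,0,0.095,0,0,0,0.105,0,0,0,0.105,0]}}

```text
time: 19.3
tool_pos: [0.4772, 0.1884, 0.1202]
tcp_rot: [-0.27, -3.13, 0.0]
wrist_force: [-0.8, 0.7, -1.4]
width: 0.184
grip_force: 99.3
```

Request:
{"api": "step_arm", "payload": {"series": [0,0,0.015,0,0,0,0.03,0,0,0,0.038,0,0,0,0.043,0,0,0,0.043,0]}}

```text
time: 19.92
tool_pos: [0.477, 0.1884, 0.0768]
tcp_rot: [-0.269, -3.129, 0.001]
wrist_force: [-0.8, -0.3, -0.8]
width: 0.183
grip_force: 99.3
```

Request:
{"api": "step_arm", "payload": {"series": [0,0,0,0,0,0,0,0,0,0,0,0,0,0,0,0], "gripper": 0.55}}

```text
time: 20.42
tool_pos: [0.4775, 0.1886, 0.0776]
tcp_rot: [0.27, 3.129, 0.0]
wrist_force: [-0.8, -0.1, 0.2]
width: 0.555
grip_force: 0.0
```

Request:
{"api": "step_arm", "payload": {"series": [0,0,-0.02,0,0,0,-0.05,0,0,0,-0.1,0,0,0,-0.15,0,0,0,-0.2,0,0,0,-0.2,0]}}

```text
time: 21.18
tool_pos: [0.4802, 0.1895, 0.2832]
tcp_rot: [0.269, 3.12, 0.007]
wrist_force: [0.3, -0.8, -1.0]
width: 0.552
grip_force: 0.0
```

Run:
```python
from h import *
p=shot('wrist','w7.png'); s=p['st'];print(s['time'],s['tool_pos'],yaw(s),s['width'])
for l,z in(('bore0',.1),('holder_hole',.062),('drift_punch',.002),('plug0',0)):
    for r in viewer.spot_point(p,l):
        if r['score']>.3:
            a=at(p,r['point'],z); print(l,round(r['score'],2),np.round(r['point']),a.round(4),rel(a).round(4))
```

```text
21.175 [0.48024273 0.18948697 0.28322476] 2.9698075548029865 0.5518463902568747
bore0 0.93 [198. 235.] [0.5274 0.0334 0.1   ] [-0.0755 -0.1444  0.1778]
bore0 0.9 [202. 281.] [0.5934 0.016  0.1   ] [-0.1435 -0.1503  0.1779]
bore0 0.87 [189. 192.] [0.4729 0.0394 0.1   ] [-0.0208 -0.1479  0.1778]
bore0 0.79 [238. 238.] [0.5394 0.0837 0.1   ] [-0.0788 -0.0929  0.1779]
bore0 0.77 [239. 196.] [0.4891 0.0985 0.1   ] [-0.0267 -0.0868  0.1778]
bore0 0.68 [245. 284.] [0.6032 0.0741 0.1   ] [-0.1432 -0.0914  0.1779]
bore0 0.42 [ 98. 142.] [ 0.3849 -0.0744  0.1   ] [ 0.0465 -0.2751  0.1776]
holder_hole 0.76 [318. 165.] [0.4776 0.1902 0.062 ] [-0.0008  0.0021  0.2144]
plug0 0.98 [127. 155.] [ 0.4151 -0.1054 -0.    ] [ 0.0091 -0.2992  0.2758]
plug0 0.91 [151. 241.] [ 0.5658 -0.1122  0.    ] [-0.1405 -0.2801  0.2752]
plug0 0.88 [ 94. 246.] [ 0.5587 -0.2546  0.    ] [-0.1579 -0.4216  0.2754]
plug0 0.86 [121. 197.] [ 0.4798 -0.1433  0.    ] [-0.0612 -0.3254  0.2756]
plug0 0.86 [ 98. 170.] [ 0.4254 -0.1762  0.    ] [-0.0132 -0.3671  0.2758]
plug0 0.8 [ 76. 209.] [ 0.4817 -0.266  -0.    ] [-0.084  -0.446   0.2757]
plug0 0.63 [314. 157.] [0.479  0.1854 0.    ] [-0.0042 -0.0017  0.2752]
plug0 0.58 [124. 249.] [ 0.5729 -0.1775  0.    ] [-0.1587 -0.3432  0.2753]
plug0 0.58 [138. 205.] [ 0.4995 -0.1128  0.    ] [-0.0753 -0.292   0.2755]
```

Request:
{"api": "step_arm", "payload": {"series": [-0.008,-0.045,0,0,-0.018,-0.095,0,0,-0.03,-0.15,0,0,-0.04,-0.2,0,0,-0.05,-0.25,0,0,-0.06,-0.3,0.01,0,-0.068,-0.333,0.02,0,-0.068,-0.333,0.02,0]}}

```text
time: 22.42
tool_pos: [0.4857, -0.1528, 0.2543]
tcp_rot: [-0.275, -3.124, -0.002]
wrist_force: [0.5, 0.2, -0.3]
width: 0.547
grip_force: 0.0
```

```bash
cat > look.py <<'E'
import sys
from h import *
p=shot('wrist',sys.argv[1]); s=p['st'];print(s['time'],s['tool_pos'],yaw(s),s['width'])
for l,z in(('plug0',0),('bore0',.1)):
    if l in sys.argv[2:] or len(sys.argv)==2:
      for r in viewer.spot_point(p,l):
        if r['score']>.3:
            a=at(p,r['point'],z); print(l,round(r['score'],2),np.round(r['point']),a.round(4),rel(a).round(4))
E
python3 look.py w8.png plug0
```

```text
22.425 [ 0.48570327 -0.15277546  0.2543004 ] 2.966107613367421 0.5473794305142483
plug0 0.96 [289. 127.] [ 0.4306 -0.1806  0.    ] [ 0.0492 -0.0393  0.2559]
plug0 0.94 [308. 230.] [ 0.5737 -0.1829  0.    ] [-0.0922 -0.0169  0.2555]
plug0 0.77 [350. 172.] [ 0.5024 -0.1139  0.    ] [-0.01    0.0388  0.2558]
plug0 0.74 [253. 232.] [ 0.5636 -0.2606  0.    ] [-0.0956 -0.0951  0.2554]
plug0 0.73 [349. 107.] [ 0.418  -0.1019  0.    ] [0.0752 0.0362 0.2561]
plug0 0.68 [324. 155.] [ 0.4749 -0.1438  0.    ] [0.0119 0.0047 0.2558]
plug0 0.59 [493. 148.] [0.4998 0.1002 0.    ] [0.0293 0.2492 0.2562]
```

View pics/w8.png

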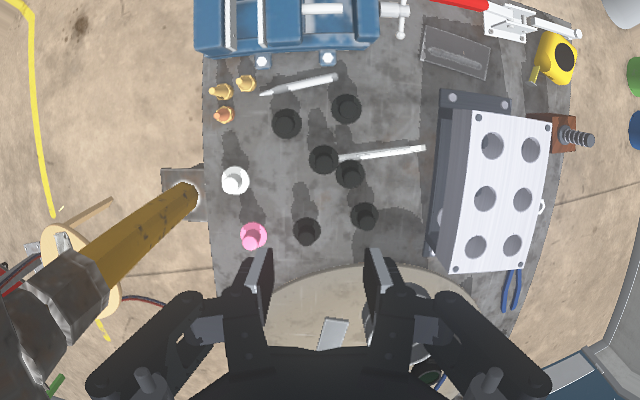

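All six black plugs stand upright at (347,106), (286,122), (323,158), (349,172), (364,215), (306,231); one was knocked next to another. The punch stands in its holder at (565,135). I'll go to the plug at (347,106).

Request:
{"api": "step_arm", "payload": {"series": [0.02,0.01,0.035,0,0.04,0.02,0.07,0,0.06,0.03,0.11,0,0.075,0.036,0.134,0,0.075,0.036,0.134,0,0.075,0.036,0.134,0], "gripper": 0.6}}

```text
time: 23.28
tool_pos: [0.4211, -0.1028, 0.1247]
tcp_rot: [0.267, 3.128, -0.001]
wrist_force: [-0.7, 0.5, -0.2]
width: 0.6
grip_force: 0.0
```

```bash
python3 look.py w9.png plug0
```

```text
23.275 [ 0.42112852 -0.10279649  0.12468278] 2.9710795578330833 0.5999689727605052
plug0 0.88 [320. 266.] [ 0.4975 -0.1146  0.    ] [-0.0761  0.002   0.1255]
plug0 0.87 [336. 316.] [ 0.5638 -0.1074  0.    ] [-0.1402  0.0204  0.1258]
plug0 0.82 [239. 210.] [ 0.4263 -0.1798  0.    ] [-0.017  -0.0745  0.1253]
plug0 0.79 [270. 328.] [ 0.5699 -0.1836  0.    ] [-0.1592 -0.0538  0.1259]
plug0 0.73 [522. 365.] [0.755  0.1665 0.    ] [-0.2819  0.3228  0.1262]
plug0 0.7 [180. 270.] [ 0.4818 -0.2642  0.    ] [-0.0861 -0.1482  0.1256]
plug0 0.59 [285. 252.] [ 0.4759 -0.1455  0.    ] [-0.0601 -0.0322  0.1255]
plug0 0.56 [314. 190.] [ 0.4188 -0.1067  0.    ] [ 0.0028 -0.0037  0.1252]
```

View pics/w9.png

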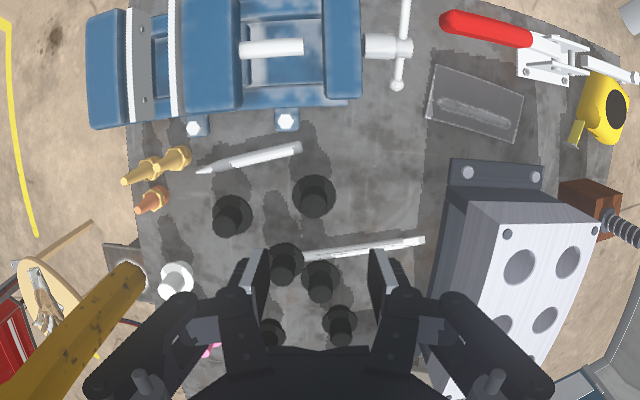

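Plug stands at (313,195), nearly centred between the fingers. Grasp and lift.

Request:
{"api": "step_arm", "payload": {"series": [0.003,-0.003,0.04,0,0.003,-0.003,0.08,0,0.003,-0.003,0.096,0,0.003,-0.003,0.102,0,0.003,-0.003,0.102,0]}}

```text
time: 24.0
tool_pos: [0.4172, -0.1058, 0.022]
tcp_rot: [0.27, 3.129, -0.0]
wrist_force: [1.2, 0.2, 0.5]
width: 0.597
grip_force: 0.0
```

Request:
{"api": "step_arm", "payload": {"series": [0,0,0,0,0,0,0,0,0,0,0,0,0,0,0,0,0,0,0,0], "gripper": 0, "newtons": 60}}

```text
time: 24.62
tool_pos: [0.4174, -0.1059, 0.0226]
tcp_rot: [0.269, 3.128, -0.001]
wrist_force: [-1.2, 0.2, 6.0]
width: 0.232
grip_force: 58.6
```

Request:
{"api": "step_arm", "payload": {"series": [0,0,-0.04,0,0,0,-0.08,0,0,0,-0.12,0,0,0,-0.16,0,0,0,-0.16,0,0,0,-0.16,0]}}

```text
time: 25.38
tool_pos: [0.4154, -0.1052, 0.1805]
tcp_rot: [-0.269, -3.129, -0.0]
wrist_force: [-0.5, -0.2, -1.3]
width: 0.234
grip_force: 59.1
```

Run:
```python
from h import *
p=shot('wrist','w10.png'); s=p['st'];print(s['time'],s['tool_pos'],yaw(s),s['width'])
for r in viewer.spot_point(p,'plug0'):
    if r['score']>.3:
        a=at(p,r['point'],s['tool_pos'][2]-.022); print(round(r['score'],2),np.round(r['point']),rel(a,s).round(4))
pts=[at(p,r['point'],.1) for r in viewer.spot_point(p,'bore0') if r['score']>.3]
print(np.round(pts,4))
# fit of all bores seen so far
P=[[.5312,.0269],[.4881,.0971],[.4746,.0397],[.5462,.0834],[.5906,.0155]]
for P in (P,[[.5274,.0334],[.5934,.016],[.4729,.0394],[.5394,.0837],[.4891,.0985],[.6032,.0741]],[[.533,.0292],[.4856,.0954],[.6029,.0704],[.5911,.0183],[.4752,.0404]],[[.4845,.096],[.4741,.0385],[.5889,.0149],[.5436,.0827]]):
    print(fitblock(P)[0])
```

```text
25.375 [ 0.41543042 -0.10516138  0.18053284] 2.969847846085777 0.2335332813173395
0.91 [202. 254.] [-0.0101 -0.0738  0.022 ]
0.86 [251. 198.] [ 0.027  -0.0384  0.022 ]
0.76 [320. 244.] [-0.0013  0.0009  0.022 ]
0.73 [339. 289.] [-0.0337  0.0129  0.022 ]
0.49 [261. 152.] [ 0.0531 -0.0313  0.022 ]
[[0.5309 0.029  0.1   ]
 [0.6018 0.0715 0.1   ]
 [0.4869 0.0996 0.1   ]
 [0.4739 0.0376 0.1   ]
 [0.545  0.0836 0.1   ]]
[ 0.53909404  0.05526731 -0.22763902]
[ 0.5375666   0.05751681 -0.20653883]
[ 0.53867527  0.05622804 -0.20047808]
[ 0.5374427   0.05488507 -0.21089977]
```

Request:
{"api": "step_arm", "payload": {"series": [-0.008,0.04,0,0,-0.018,0.09,0,0,-0.027,0.13,0,0,-0.033,0.154,0.01,0,-0.033,0.154,0.02,0,-0.033,0.154,0.02,0,-0.033,0.154,0.02,0]}}

```text
time: 26.4
tool_pos: [0.4744, 0.0398, 0.1609]
tcp_rot: [-0.271, -3.129, 0.001]
wrist_force: [-0.4, -0.1, -0.3]
width: 0.231
grip_force: 59.2
```

```bash
cat > over.py <<'E'
import sys
from h import *
p=shot('wrist',sys.argv[1]); s=p['st'];print(s['time'],s['tool_pos'],yaw(s),s['width'])
for l,z in(('plug0',s['tool_pos'][2]-.022),('bore0',.1)):
  for r in viewer.spot_point(p,l):
    if r['score']>.3:
        a=at(p,r['point'],z); d=rel(a,s)
        if np.hypot(*d[:2])<.025 or l=='bore0': print(l,round(r['score'],2),np.round(r['point']),a.round(4),d.round(4))
E
python3 over.py w11.png
```

```text
26.4 [0.47436018 0.03982892 0.16086454] 2.968650036619666 0.23088807915699452
plug0 0.65 [320. 244.] [0.476  0.0402 0.1389] [-0.0016  0.0007  0.022 ]
bore0 0.93 [317. 343.] [0.592  0.0177 0.1   ] [-0.1198 -0.0015  0.0607]
bore0 0.89 [397. 221.] [0.4864 0.0948 0.1   ] [-0.0025  0.0562  0.0608]
bore0 0.88 [317. 218.] [0.4738 0.0387 0.1   ] [ 0.0003 -0.0012  0.0609]
bore0 0.68 [385. 284.] [0.5394 0.0819 0.1   ] [-0.0569  0.0527  0.0608]
bore0 0.64 [319. 290.] [0.5346 0.0293 0.1   ] [-0.0613  0.0001  0.0608]
```

View pics/w11.png

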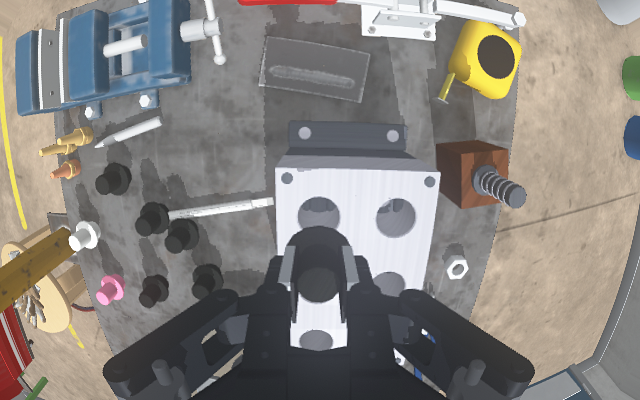

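The plug is held upright at (319,250), above bore 3 at (318,217). Descending.

Request:
{"api": "step_arm", "payload": {"series": [0.001,0,0.02,0,0.001,0,0.034,0,0.001,0,0.038,0,0.001,0,0.042,0,0.001,0,0.045,0,0.001,0,0.045,0]}}

```text
time: 27.3
tool_pos: [0.4737, 0.0408, 0.1162]
tcp_rot: [-0.269, -3.129, 0.0]
wrist_force: [-1.5, -0.3, -1.4]
width: 0.227
grip_force: 59.2
```

Request:
{"api": "step_arm", "payload": {"series": [0,0,0.003,0,0,0,0.006,0,0,0,0.009,0,0,0,0.011,0,0,0,0.011,0]}}

```text
time: 27.92
tool_pos: [0.4731, 0.0407, 0.1085]
tcp_rot: [-0.269, -3.127, 0.001]
wrist_force: [-16.1, -2.6, 26.4]
width: 0.236
grip_force: 62.4
```

Request:
{"api": "step_arm", "payload": {"series": [0.0015,0,-0.001,0,0.0015,0,-0.001,0]}}

```text
time: 28.18
tool_pos: [0.473, 0.0407, 0.1085]
tcp_rot: [0.269, 3.129, -0.001]
wrist_force: [-8.9, -2.3, 14.8]
width: 0.233
grip_force: 60.7
```

Request:
{"api": "step_arm", "payload": {"series": [0,0,0,0,0,0,0,0,0,0,0,0], "gripper": 0.45}}

```text
time: 28.55
tool_pos: [0.4728, 0.0412, 0.1061]
tcp_rot: [0.269, 3.13, 0.0]
wrist_force: [0.7, -0.5, -0.2]
width: 0.451
grip_force: 0.0
```

Request:
{"api": "step_arm", "payload": {"series": [0,0,-0.03,0,0,0,-0.06,0,0,0,-0.09,0,0,0,-0.09,0]}}

```text
time: 29.05
tool_pos: [0.4748, 0.0413, 0.199]
tcp_rot: [0.269, 3.124, 0.001]
wrist_force: [-0.4, -0.1, -0.4]
width: 0.453
grip_force: 0.0
```

```bash
cat > after.py <<'E'
import sys
from h import *
p=shot('wrist',sys.argv[1]); s=p['st'];print(s['time'],s['tool_pos'],yaw(s),s['width'])
for l,z in(('plug0',0),('plug0',.086),('bore0',.1)):
  for r in viewer.spot_point(p,l):
    if r['score']>.3:
        a=at(p,r['point'],z)
        if (l!='plug0') or (z==0)==(a[1]<-.05 ): print(l,z,round(r['score'],2),np.round(r['point']),a.round(4),rel(a,s).round(4))
E
python3 after.py w12.png
```

```text
29.05 [0.47482209 0.04127141 0.19895561] 2.969798417340641 0.45323410117189356
plug0 0 0.96 [199. 215.] [ 0.5021 -0.1132  0.    ] [-0.0521 -0.1478  0.1991]
plug0 0 0.86 [168. 268.] [ 0.5699 -0.1884  0.    ] [-0.1317 -0.2104  0.1995]
plug0 0 0.85 [218. 256.] [ 0.5606 -0.1058  0.    ] [-0.1085 -0.1305  0.1994]
plug0 0 0.83 [130. 269.] [ 0.5655 -0.2573  0.    ] [-0.1392 -0.279   0.1994]
plug0 0 0.76 [143. 170.] [ 0.4307 -0.1756  0.    ] [ 0.0076 -0.2215  0.1986]
plug0 0 0.72 [173. 203.] [ 0.4797 -0.1452  0.    ] [-0.0355 -0.1831  0.1989]
plug0 0 0.63 [109. 218.] [ 0.4835 -0.2599  0.    ] [-0.0588 -0.2956  0.1989]
plug0 0.086 0.8 [318. 193.] [0.473  0.0413 0.086 ] [ 0.0025 -0.0004  0.1129]
bore0 0.1 0.98 [319. 260.] [0.5303 0.0322 0.1   ] [-0.0556  0.0004  0.0993]
bore0 0.1 0.96 [370. 313.] [0.6002 0.0718 0.1   ] [-0.1178  0.0514  0.0997]
bore0 0.1 0.94 [387. 201.] [0.4854 0.0975 0.1   ] [-0.0002  0.057   0.099 ]
bore0 0.1 0.8 [314. 313.] [0.5897 0.017  0.1   ] [-0.1167 -0.0044  0.0996]
```

View pics/w12.png

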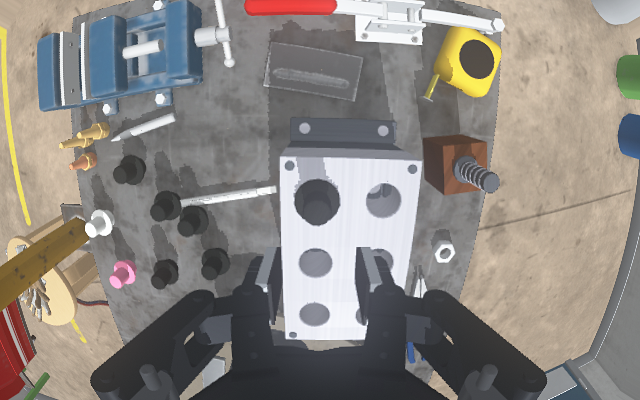

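Plug is seated flat in bore 3 at (317,195). Next, the plug at (128,168).

Request:
{"api": "step_arm", "payload": {"series": [0.002,-0.045,0,0,0.003,-0.1,0,0,0.005,-0.155,0.02,0,0.007,-0.2,0.05,0,0.007,-0.2235,0.077,0,0.007,-0.2235,0.077,0,0.007,-0.2235,0.077,0], "gripper": 0.6}}

```text
time: 30.12
tool_pos: [0.4272, -0.1774, 0.119]
tcp_rot: [-0.27, -3.129, -0.001]
wrist_force: [0.3, -0.3, 0.7]
width: 0.598
grip_force: 0.0
```

```bash
python3 look.py w13.png plug0
```

```text
30.125 [ 0.42723799 -0.1773517   0.11898594] 2.969513769401803 0.5975664307312514
plug0 0.94 [361. 239.] [ 0.4778 -0.146   0.    ] [-0.0433  0.0394  0.1201]
plug0 0.84 [394. 256.] [ 0.5017 -0.1151  0.    ] [-0.0616  0.0738  0.1202]
plug0 0.74 [580. 233.] [0.5306 0.1361 0.    ] [-0.0475  0.3263  0.1201]
plug0 0.6 [315. 195.] [ 0.4277 -0.1807  0.    ] [ 1.000e-04 -3.400e-03  1.201e-01]
plug0 0.6 [242. 262.] [ 0.4831 -0.2633  0.    ] [-0.0685 -0.0754  0.1202]
plug0 0.59 [335. 321.] [ 0.5719 -0.184   0.    ] [-0.1425  0.0179  0.1203]
```

Request:
{"api": "step_arm", "payload": {"series": [-0.001,-0.003,0.04,0,-0.001,-0.003,0.08,0,-0.001,-0.003,0.092,0,-0.001,-0.003,0.0975,0,-0.001,-0.003,0.0975,0]}}

```text
time: 30.85
tool_pos: [0.429, -0.1813, 0.0229]
tcp_rot: [0.268, 3.128, -0.001]
wrist_force: [-0.4, 0.1, 0.5]
width: 0.6
grip_force: 0.0
```

Request:
{"api": "step_arm", "payload": {"series": [0,0,0,0,0,0,0,0,0,0,0,0,0,0,0,0,0,0,0,0], "gripper": 0, "newtons": 60}}

```text
time: 31.48
tool_pos: [0.429, -0.1816, 0.0231]
tcp_rot: [0.27, 3.128, -0.001]
wrist_force: [-0.1, 0.6, 6.2]
width: 0.231
grip_force: 58.6
```

Request:
{"api": "step_arm", "payload": {"series": [0,0,-0.04,0,0,0,-0.1,0,0,0,-0.16,0,-0.012,0.04,-0.16,0,-0.028,0.095,-0.16,0,-0.044,0.15,-0.16,0,-0.057,0.195,-0.16,0,-0.066,0.2235,-0.16,0]}}

```text
time: 32.48
tool_pos: [0.5314, 0.03, 0.1816]
tcp_rot: [-0.267, -3.13, -0.0]
wrist_force: [0.8, -0.2, -0.9]
width: 0.231
grip_force: 59.2
```

Request:
{"api": "step_arm", "payload": {"series": [0,0,0.02,0,0,0,0.035,0,0,0,0.035,0]}}

```text
time: 32.85
tool_pos: [0.5292, 0.0276, 0.1447]
tcp_rot: [-0.27, -3.126, 0.001]
wrist_force: [-0.0, -0.9, -1.3]
width: 0.23
grip_force: 59.2
```

```bash
python3 over.py w14.png
```

```text
32.85 [0.52920827 0.02760006 0.1447435 ] 2.9692953331846033 0.23035029386190137
plug0 0.97 [318. 235.] [0.5247 0.0281 0.1227] [ 0.0044 -0.0003  0.022 ]
bore0 0.92 [403. 230.] [0.5418 0.0831 0.1   ] [-0.0031  0.0569  0.0447]
bore0 0.75 [318. 305.] [0.5919 0.0165 0.1   ] [-0.0639 -0.0001  0.0445]
bore0 0.71 [416. 143.] [0.4843 0.097  0.1   ] [0.0559 0.0607 0.0449]
bore0 0.67 [392. 302.] [0.5997 0.0716 0.1   ] [-0.0621  0.0554  0.0444]
bore0 0.5 [122.  83.] [ 0.4052 -0.087   0.1   ] [ 0.1023 -0.1341  0.0453]
```

Run:
```python
from h import *
a=cv2.imread('pics/w11.png',0);c=cv2.imread('pics/w10.png',0)
p=shot('wrist','w15.png');s=p['st'];print(s['tool_pos'])
b=cv2.imread('pics/w15.png',0)
for im in(a,c,b):
  # knob/flange dark mask column profile along x~319
  m=(im<60).astype(int); col=m[200:320,312:326].mean(1); print(''.join('#' if v>.5 else '.' for v in col))
t=a[228:300,298:340]
for im in(c,b):
  r=cv2.matchTemplate(im[200:330,280:360],t,cv2.TM_CCOEFF_NORMED); print(cv2.minMaxLoc(r)[1:4:2])
for l in('plug0','bore0'):
  for r in viewer.boxes_of(p,l): print(l,round(r['score'],2),np.round(r['extent']))
for r in viewer.spot_point(p,'plug0')[:3]: print(r, rel(at(p,r['point'],s['tool_pos'][2]-.022),s))
```

```text
[0.53129818 0.02742266 0.14721086]
........................................................................................................................
...........................##########################################...................................................
........................................................................................................................
(0.5365129113197327, (18, 28))
(0.838111400604248, (18, 16))
plug0 0.98 [138. 169.  37.  34.]
plug0 0.89 [167. 188.  34.  40.]
plug0 0.87 [318. 254.  69.  80.]
plug0 0.84 [140. 253.  34.  35.]
plug0 0.84 [197. 240.  38.  33.]
plug0 0.6 [323. 136.  60.  63.]
plug0 0.55 [ 94. 257.  36.  33.]
plug0 0.54 [364. 194. 182. 275.]
bore0 0.76 [366. 197. 181. 273.]
bore0 0.34 [490. 117.  69.  68.]
{'point': [200.7, 234.1], 'score': 0.92} [ 0.00405152 -0.07221263  0.02199166]
{'point': [77.7, 184.5], 'score': 0.92} [ 0.03731251 -0.1665887   0.02196432]
{'point': [145.8, 168.1], 'score': 0.66} [ 0.04623282 -0.10425953  0.02196423]
```

Request:
{"api": "step_arm", "payload": {"series": [-0.0055,0.0007,0.005,0,-0.0055,0.0007,0.016,0,-0.0055,0.0007,0.021,0,-0.0055,0.0007,0.025,0,-0.0055,0.0007,0.029,0,-0.0055,0.0007,0.029,0]}}

```text
time: 33.95
tool_pos: [0.5364, 0.0277, 0.1174]
tcp_rot: [-0.269, -3.129, 0.0]
wrist_force: [-0.1, -0.6, -1.8]
width: 0.227
grip_force: 59.2
```

Request:
{"api": "step_arm", "payload": {"series": [0,0,0.003,0,0,0,0.006,0,0,0,0.009,0,0,0,0.011,0,0,0,0.011,0]}}

```text
time: 34.58
tool_pos: [0.5368, 0.0276, 0.1091]
tcp_rot: [0.269, 3.13, -0.0]
wrist_force: [-6.2, -1.0, 13.0]
width: 0.231
grip_force: 60.8
```

Request:
{"api": "step_arm", "payload": {"series": [0.0005,0,-0.001,0,0.0005,0,-0.001,0,0.0005,0,-0.001,0,0.0005,0,-0.001,0], "gripper": 0.45}}

```text
time: 35.08
tool_pos: [0.536, 0.0277, 0.1075]
tcp_rot: [-0.27, -3.13, 0.0]
wrist_force: [0.3, 0.5, 0.5]
width: 0.451
grip_force: 0.0
```

Request:
{"api": "step_arm", "payload": {"series": [0,0,-0.04,0,0,0,-0.09,0,-0.014,-0.04,-0.09,0,-0.032,-0.09,-0.09,0,-0.05,-0.145,-0.06,0,-0.065,-0.187,-0.03,0,-0.07,-0.2025,-0.012,0,-0.07,-0.2025,-0.012,0]}}

```text
time: 36.08
tool_pos: [0.569, -0.1838, 0.1176]
tcp_rot: [-0.272, -3.126, -0.002]
wrist_force: [-0.9, 0.3, 0.5]
width: 0.451
grip_force: 0.0
```

Request:
{"api": "step_arm", "payload": {"series": [0,0,0,0,0,0,0,0], "gripper": 0.6}}

```text
time: 36.33
tool_pos: [0.5715, -0.1826, 0.1213]
tcp_rot: [0.267, 3.128, -0.001]
wrist_force: [-0.5, 0.1, -0.3]
width: 0.602
grip_force: 0.0
```

```bash
python3 after.py w16.png
```

```text
36.325 [ 0.57146013 -0.18262146  0.12134918] 2.9714652450357413 0.6018116347584942
plug0 0 0.88 [239. 195.] [ 0.5612 -0.2547  0.    ] [-0.0018 -0.0728  0.1214]
plug0 0 0.87 [211. 113.] [ 0.4836 -0.2626  0.    ] [ 0.0733 -0.0937  0.1212]
plug0 0 0.77 [316. 190.] [ 0.5688 -0.1845  0.    ] [ 0.0026 -0.0023  0.1213]
plug0 0 0.72 [344.  80.] [ 0.4783 -0.1456  0.    ] [0.0983 0.0208 0.1211]
plug0 0 0.69 [405. 167.] [ 0.5604 -0.1031  0.    ] [0.0246 0.0765 0.1213]
plug0 0 0.57 [384. 103.] [ 0.5022 -0.1141  0.    ] [0.0802 0.0559 0.1212]
plug0 0.086 0.96 [585. 136.] [0.5334 0.0289 0.086 ] [0.0734 0.202  0.0352]
plug0 0.086 0.94 [590.  56.] [0.4719 0.0408 0.086 ] [0.1361 0.2034 0.035 ]
bore0 0.1 0.87 [630. 144.] [0.5413 0.0798 0.1   ] [0.0742 0.2535 0.0211]
bore0 0.1 0.87 [602.  59.] [0.475  0.0393 0.1   ] [0.1327 0.2024 0.021 ]
bore0 0.1 0.71 [618. 214.] [0.6006 0.0705 0.1   ] [0.0142 0.2544 0.0213]
bore0 0.1 0.62 [639.  78.] [0.4866 0.096  0.1   ] [0.1309 0.2603 0.021 ]
bore0 0.1 0.6 [582. 216.] [0.5923 0.0174 0.1   ] [0.0134 0.2007 0.0213]
```

Request:
{"api": "step_arm", "payload": {"series": [0.0025,-0.0023,0.04,0,0.0025,-0.0023,0.08,0,0.0025,-0.0023,0.092,0,0.0025,-0.0023,0.0975,0,0.0025,-0.0023,0.0975,0]}}

```text
time: 37.15
tool_pos: [0.5687, -0.1859, 0.0234]
tcp_rot: [0.269, 3.128, -0.001]
wrist_force: [-0.1, 0.0, 0.6]
width: 0.601
grip_force: 0.0
```

Request:
{"api": "step_arm", "payload": {"series": [0,0,0,0,0,0,0,0,0,0,0,0,0,0,0,0,0,0,0,0], "gripper": 0, "newtons": 60}}

```text
time: 37.78
tool_pos: [0.5689, -0.1859, 0.0238]
tcp_rot: [0.269, 3.128, -0.001]
wrist_force: [-0.0, 1.4, 7.4]
width: 0.235
grip_force: 58.3
```

Request:
{"api": "step_arm", "payload": {"series": [0,0,-0.04,0,0,0,-0.1,0,0,0,-0.16,0,0.003,0.05,-0.16,0,0.006,0.105,-0.16,0,0.009,0.155,-0.16,0,0.0124,0.202,-0.16,0,0.0124,0.202,-0.16,0]}}

```text
time: 38.78
tool_pos: [0.5896, 0.0186, 0.1819]
tcp_rot: [-0.263, -3.13, -0.001]
wrist_force: [0.3, 0.2, -0.7]
width: 0.231
grip_force: 58.6
```

Request:
{"api": "step_arm", "payload": {"series": [0,0,0.02,0,0,0,0.035,0,0,0,0.035,0,0,0,0.035,0]}}

```text
time: 39.28
tool_pos: [0.5898, 0.0148, 0.1468]
tcp_rot: [-0.271, -3.129, 0.0]
wrist_force: [-0.1, 0.1, -0.6]
width: 0.235
grip_force: 58.6
```

```bash
cat >> over.py <<'E'
a=cv2.imread('pics/w11.png',0); b=cv2.imread('pics/'+sys.argv[1],0); t=a[228:300,298:340]
r=cv2.matchTemplate(b[200:330,280:360],t,cv2.TM_CCOEFF_NORMED); m=cv2.minMaxLoc(r); print('tmpl',m[1],m[3],'tool-x shift vs plug A mm',(28-m[3][1])/2.2)
E
python3 over.py w17.png
```

```text
39.275 [0.58980282 0.0147616  0.14683154] 2.9685572487095198 0.23529705586486774
plug0 0.89 [322. 240.] [0.5886 0.017  0.1248] [0.0015 0.002  0.022 ]
bore0 0.85 [324. 228.] [0.5922 0.0177 0.1   ] [-0.0019  0.0033  0.0468]
bore0 0.82 [403. 227.] [0.6011 0.0712 0.1   ] [-0.0014  0.0575  0.0468]
bore0 0.77 [420.  50.] [0.4872 0.0957 0.1   ] [0.1149 0.062  0.0469]
bore0 0.66 [413. 141.] [0.5437 0.0831 0.1   ] [0.0571 0.0594 0.0469]
tmpl 0.807841956615448 (18, 21) tool-x shift vs plug A mm 3.1818181818181817
```

Request:
{"api": "step_arm", "payload": {"series": [-0.0034,0.0015,0.005,0,-0.0034,0.0015,0.016,0,-0.0034,0.0015,0.021,0,-0.0034,0.0015,0.025,0,-0.0034,0.0015,0.029,0,-0.0034,0.0015,0.029,0]}}

```text
time: 40.17
tool_pos: [0.5932, 0.0165, 0.1179]
tcp_rot: [-0.269, -3.129, 0.0]
wrist_force: [-0.3, 0.5, -1.1]
width: 0.231
grip_force: 58.6
```

Request:
{"api": "step_arm", "payload": {"series": [0,0,0.003,0,0,0,0.006,0,0,0,0.009,0,0,0,0.01,0,0,0,0.01,0]}}

```text
time: 40.8
tool_pos: [0.5939, 0.0165, 0.11]
tcp_rot: [0.27, 3.129, 0.0]
wrist_force: [-2.9, -0.4, 8.7]
width: 0.234
grip_force: 59.5
```

Request:
{"api": "step_arm", "payload": {"series": [0,0,-0.001,0,0,0,-0.001,0,0,0,-0.001,0,0,0,-0.001,0], "gripper": 0.45}}

```text
time: 41.3
tool_pos: [0.5934, 0.0164, 0.109]
tcp_rot: [-0.269, -3.13, 0.0]
wrist_force: [0.3, 1.1, 0.5]
width: 0.451
grip_force: 0.0
```

Request:
{"api": "step_arm", "payload": {"series": [0,0,-0.04,0,0,0,-0.09,0,0.003,-0.04,-0.09,0,0.007,-0.09,-0.09,0,0.01,-0.126,-0.06,0,0.01,-0.126,-0.03,0,0.01,-0.126,-0.012,0,0.01,-0.126,-0.012,0]}}

```text
time: 42.3
tool_pos: [0.5609, -0.1054, 0.1195]
tcp_rot: [-0.269, -3.126, -0.001]
wrist_force: [-1.1, 0.3, -0.4]
width: 0.447
grip_force: 0.0
```

Request:
{"api": "step_arm", "payload": {"series": [0,0,0,0,0,0,0,0,0,0,0,0], "gripper": 0.6}}

```text
time: 42.68
tool_pos: [0.563, -0.1059, 0.1224]
tcp_rot: [0.269, 3.128, -0.0]
wrist_force: [-0.4, -0.2, 0.7]
width: 0.601
grip_force: 0.0
```

```bash
python3 after.py w18.png
```

```text
42.675 [ 0.56296784 -0.10587777  0.12237763] 2.97030455862511 0.6012881770096473
plug0 0 0.93 [143. 142.] [ 0.4836 -0.2623  0.    ] [ 0.0518 -0.1676  0.1223]
plug0 0 0.9 [320. 189.] [ 0.5598 -0.1037  0.    ] [0.0037 0.0016 0.1224]
plug0 0 0.85 [258. 106.] [ 0.478  -0.1438  0.    ] [ 0.0775 -0.0518  0.1222]
plug0 0 0.76 [167. 214.] [ 0.5584 -0.2575  0.    ] [-0.0211 -0.1502  0.1224]
plug0 0 0.56 [295. 125.] [ 0.5007 -0.1158  0.    ] [ 0.0599 -0.0204  0.1223]
plug0 0.086 0.78 [497. 240.] [0.5937 0.0194 0.086 ] [-0.0089  0.1287  0.0364]
plug0 0.086 0.75 [510. 158.] [0.5346 0.0285 0.086 ] [0.051  0.1276 0.0363]
plug0 0.086 0.64 [518.  66.] [0.4737 0.0411 0.086 ] [0.1131 0.1296 0.0361]
bore0 0.1 0.93 [559. 244.] [0.6031 0.072  0.1   ] [-0.0091  0.1821  0.0224]
bore0 0.1 0.66 [588.  82.] [0.4844 0.097  0.1   ] [0.112  0.1865 0.0221]
bore0 0.1 0.55 [572. 165.] [0.5422 0.0775 0.1   ] [0.0518 0.1771 0.0223]
bore0 0.1 0.53 [296. 128.] [ 0.4959 -0.1063  0.1   ] [ 0.066  -0.0119  0.0223]
```

Request:
{"api": "step_arm", "payload": {"series": [0.005,0.0016,0.04,0,0.005,0.0016,0.08,0,0.005,0.0016,0.092,0,0.005,0.0016,0.0985,0,0.005,0.0016,0.0985,0]}}

```text
time: 43.5
tool_pos: [0.5584, -0.1038, 0.0236]
tcp_rot: [0.27, 3.129, -0.0]
wrist_force: [-0.2, 0.6, -1.3]
width: 0.597
grip_force: 0.0
```

Request:
{"api": "step_arm", "payload": {"series": [0,0,0,0,0,0,0,0,0,0,0,0,0,0,0,0,0,0,0,0], "gripper": 0, "newtons": 60}}

```text
time: 44.12
tool_pos: [0.5589, -0.104, 0.0244]
tcp_rot: [0.269, 3.127, -0.001]
wrist_force: [-0.7, 0.1, 6.1]
width: 0.231
grip_force: 58.8
```

Request:
{"api": "step_arm", "payload": {"series": [0,0,-0.04,0,0,0,-0.1,0,0,0,-0.16,0,-0.003,0.04,-0.16,0,-0.006,0.09,-0.16,0,-0.01,0.14,-0.16,0,-0.0133,0.18,-0.16,0,-0.0133,0.18,-0.16,0]}}

```text
time: 45.12
tool_pos: [0.6014, 0.0742, 0.1825]
tcp_rot: [-0.264, -3.13, -0.001]
wrist_force: [-0.2, 0.2, -0.7]
width: 0.233
grip_force: 58.9
```

Request:
{"api": "step_arm", "payload": {"series": [0,0,0.02,0,0,0,0.035,0,0,0,0.035,0,0,0,0.035,0]}}

```text
time: 45.62
tool_pos: [0.6012, 0.0708, 0.1474]
tcp_rot: [-0.271, -3.129, 0.0]
wrist_force: [0.7, -0.1, -0.6]
width: 0.232
grip_force: 58.9
```

```bash
python3 over.py w19.png
```

```text
45.625 [0.6012149  0.07076953 0.14743626] 2.9687042118383555 0.23156979751580428
plug0 0.72 [316. 243.] [0.6013 0.0693 0.1254] [-0.0003 -0.0014  0.022 ]
bore0 0.94 [327.  40.] [0.4858 0.0958 0.1   ] [0.1179 0.0048 0.0475]
bore0 0.77 [321. 226.] [0.6019 0.0723 0.1   ] [-0.0005  0.0016  0.0474]
bore0 0.61 [323. 136.] [0.5435 0.0835 0.1   ] [0.059  0.0026 0.0475]
bore0 0.6 [245. 221.] [0.5899 0.0222 0.1   ] [ 0.0027 -0.0498  0.0474]
tmpl 0.8546612858772278 (18, 25) tool-x shift vs plug A mm 1.3636363636363635
```

Request:
{"api": "step_arm", "payload": {"series": [-0.0015,0.0008,0.005,0,-0.0015,0.0008,0.016,0,-0.0015,0.0008,0.021,0,-0.0015,0.0008,0.025,0,-0.0015,0.0008,0.029,0,-0.0015,0.0008,0.029,0]}}

```text
time: 46.52
tool_pos: [0.6027, 0.072, 0.1183]
tcp_rot: [-0.269, -3.129, 0.0]
wrist_force: [-1.0, -0.4, -0.2]
width: 0.228
grip_force: 58.9
```

Request:
{"api": "step_arm", "payload": {"series": [0,0,0.003,0,0,0,0.006,0,0,0,0.009,0,0,0,0.01,0,0,0,0.01,0]}}

```text
time: 47.15
tool_pos: [0.6021, 0.0722, 0.1104]
tcp_rot: [-0.269, -3.128, 0.0]
wrist_force: [-9.1, 0.9, 12.1]
width: 0.233
grip_force: 60.5
```

Request:
{"api": "step_arm", "payload": {"series": [0,0,-0.001,0,0,0,-0.001,0,0,0,-0.001,0,0,0,-0.001,0], "gripper": 0.45}}

```text
time: 47.65
tool_pos: [0.6031, 0.072, 0.1095]
tcp_rot: [0.27, 3.13, -0.0]
wrist_force: [0.9, 0.5, -0.7]
width: 0.452
grip_force: 0.0
```

Request:
{"api": "step_arm", "payload": {"series": [0,0,-0.04,0,0,0,-0.09,0,0.015,-0.045,-0.09,0,0.032,-0.095,-0.09,0,0.05,-0.145,-0.08,0,0.063,-0.185,-0.05,0,0.0685,-0.2016,-0.012,0,0.0685,-0.2016,-0.012,0]}}

```text
time: 48.65
tool_pos: [0.4975, -0.115, 0.1186]
tcp_rot: [-0.273, -3.123, -0.002]
wrist_force: [-0.5, 0.4, 1.0]
width: 0.453
grip_force: 0.0
```

Request:
{"api": "step_arm", "payload": {"series": [0,0,0,-0.18,0,0,0,-0.36,0,0,0,-0.54,0,0,0,-0.72,0,0,0,-0.9,0,0,0,-1.08,0,0,0,-1.1,0,0,0,-1.1], "gripper": 0.6}}

```text
time: 49.65
tool_pos: [0.5077, -0.0765, 0.119]
tcp_rot: [1.314, -2.814, 0.096]
wrist_force: [-0.2, -0.5, 0.3]
width: 0.603
grip_force: 0.0
```

```bash
python3 after.py w20.png
```

```text
49.65 [ 0.50771157 -0.07646398  0.11903803] -2.269258570873805 0.6034400364535251
plug0 0 0.98 [302. 122.] [ 0.478  -0.1426  0.    ] [ 0.0628 -0.0147  0.1236]
plug0 0 0.87 [214.  28.] [ 0.4812 -0.2631  0.    ] [ 0.1529 -0.0943  0.132 ]
plug0 0 0.79 [305. 164.] [ 0.4992 -0.1137  0.    ] [ 0.0271 -0.0124  0.1214]
plug0 0 0.71 [156.  92.] [ 0.5624 -0.2612  0.    ] [ 0.0993 -0.1554  0.1315]
```

View pics/w20.png

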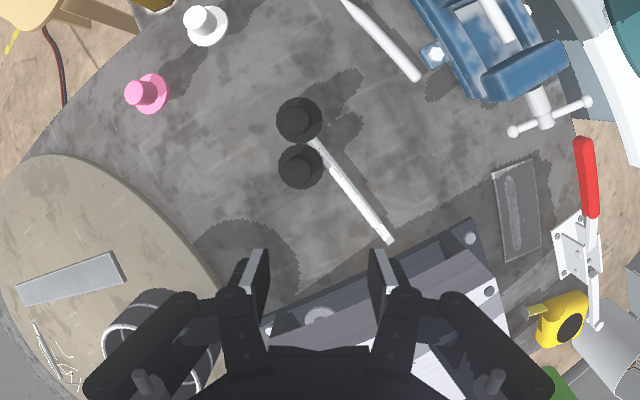

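The two close plugs stand at (299,118) and (300,166); the tool did not quite hold its pose while turning. Check the joints.

Run:
```python
from h import *
s=monitor.read_state(); print(s['q'].round(3),s['joint_vel'].round(3),s['tool_pos'],yaw(s),R.from_rotvec(s['tcp_rot']).as_matrix()[:,2])
```

```text
[-0.153  0.058  2.064 -0.083  1.017 -2.551] [-0.007  0.003  0.003 -0.001  0.    -0.001] [ 0.5069112  -0.07790795  0.11832013] -2.27180176775166 [-0.00646899 -0.0703252  -0.99750314]
```

Request:
{"api": "step_arm", "payload": {"series": [0,0,0,0,0,0,0,0]}}

```text
time: 50.1
tool_pos: [0.5066, -0.0777, 0.1179]
tcp_rot: [1.31, -2.814, 0.094]
wrist_force: [0.0, -0.5, -0.2]
width: 0.6
grip_force: 0.0
```

Request:
{"api": "step_arm", "payload": {"series": [0,0,0,0.18,0,0,0,0.36,0,0,0,0.54,0,0,0,0.72,0,0,0,0.9,0,0,0,1.08,0,0,0,1.1,0,0,0,1.1]}}

```text
time: 51.1
tool_pos: [0.5066, -0.0774, 0.1178]
tcp_rot: [0.353, 3.119, -0.111]
wrist_force: [-0.7, -0.1, 0.7]
width: 0.601
grip_force: 0.0
```

Run:
```python
from h import *
s=monitor.read_state(); print(s['q'].round(3),s['tool_pos'],yaw(s),R.from_rotvec(s['tcp_rot']).as_matrix()[:,2])
```

```text
[-0.152  0.058  2.065 -0.083  1.016 -1.454] [ 0.50657695 -0.07742855  0.1178483 ] 2.9164515229286336 [-0.00716161 -0.07027434 -0.99750199]
```

Request:
{"api": "step_arm", "payload": {"series": [0,0,0,0.17,0,0,0,0.34,0,0,0,0.51,0,0,0,0.68,0,0,0,0.85,0,0,0,1.02,0,0,0,1.19,0,0,0,1.345]}}

```text
time: 52.1
tool_pos: [0.5066, -0.0773, 0.1179]
tcp_rot: [2.194, 2.184, -0.085]
wrist_force: [-0.9, 1.0, -0.9]
width: 0.6
grip_force: 0.0
```

Request:
{"api": "step_arm", "payload": {"series": [0,0,0,0,0,0,0,0]}}

```text
time: 52.35
tool_pos: [0.5066, -0.0773, 0.1179]
tcp_rot: [2.187, 2.191, -0.085]
wrist_force: [0.0, 0.5, 0.5]
width: 0.6
grip_force: 0.0
```

```bash
python3 after.py w21.png
python3 - <<'E'
from h import *
s=monitor.read_state(); print(s['q'].round(3),R.from_rotvec(s['tcp_rot']).as_matrix().round(4))
for t in([.500,-.115,.09],[.500,-.115,.12],[.478,-.144,.12]): print(t,rel(t,s).round(4))
E
```

```text
52.35 [ 0.50664433 -0.07733214  0.11789364] 1.5724809079394433 0.6002110689774395
plug0 0 0.71 [367. 332.] [ 0.5634 -0.2573  0.    ] [-0.1713  0.0574  0.1299]
plug0 0 0.68 [297. 334.] [ 0.4823 -0.2604  0.    ] [-0.1742 -0.0238  0.1306]
plug0 0 0.67 [286. 250.] [ 0.4761 -0.1434  0.    ] [-0.0575 -0.0298  0.1225]
plug0 0 0.59 [313. 225.] [ 0.5015 -0.1156  0.    ] [-0.0299 -0.0044  0.1203]
plug0 0.086 0.95 [260.  30.] [0.476  0.0406 0.086 ] [ 0.12   -0.0303  0.0237]
plug0 0.086 0.84 [471.  82.] [0.594  0.0168 0.086 ] [0.096  0.0877 0.0246]
plug0 0.086 0.8 [371.  55.] [0.5349 0.0266 0.086 ] [0.1059 0.0286 0.0243]
[-0.152  0.058  2.065 -0.083  1.016 -0.108] [[ 4.000e-04  1.000e+00 -7.100e-03]
 [ 9.975e-01 -9.000e-04 -7.030e-02]
 [-7.030e-02 -7.000e-03 -9.975e-01]]
[0.5, -0.115, 0.09] [-0.0357 -0.0064  0.0305]
[0.5, -0.115, 0.12] [-0.0378 -0.0066  0.0006]
[0.478, -0.144, 0.12] [-0.0667 -0.0286  0.0028]
```

Request:
{"api": "step_arm", "payload": {"series": [-0.02,-0.003,0.016,0,-0.0366,-0.0054,0.0305,0,-0.0366,-0.0054,0.0305,0,-0.0345,-0.0052,0.0605,0,-0.0325,-0.005,0.0895,0,-0.032,-0.0049,0.0969,0,-0.032,-0.0049,0.0969,0], "gripper": 0.5}}

```text
time: 53.42
tool_pos: [0.501, -0.1158, 0.0236]
tcp_rot: [2.191, 2.187, -0.085]
wrist_force: [0.7, 0.5, 0.8]
width: 0.495
grip_force: 0.0
```

Request:
{"api": "step_arm", "payload": {"series": [0,0,0,0,0,0,0,0,0,0,0,0,0,0,0,0,0,0,0,0], "gripper": 0, "newtons": 60}}

```text
time: 54.05
tool_pos: [0.5023, -0.1163, 0.0249]
tcp_rot: [2.19, 2.185, -0.082]
wrist_force: [-1.2, 0.1, 6.3]
width: 0.232
grip_force: 58.7
```

Request:
{"api": "step_arm", "payload": {"series": [0.0027,0,-0.04,0,0.007,0,-0.1,0,0.011,0,-0.16,0,0.011,0,-0.16,0,0.011,0,-0.16,0]}}

```text
time: 54.68
tool_pos: [0.5017, -0.0937, 0.182]
tcp_rot: [2.191, 2.187, -0.085]
wrist_force: [-0.4, -0.2, -0.4]
width: 0.233
grip_force: 58.7
```

```bash
cat > over2.py <<'E'
import sys
from h import *
p=shot('wrist',sys.argv[1]); s=p['st'];print(s['time'],s['tool_pos'],yaw(s),s['width'])
for l,z in(('plug0',s['tool_pos'][2]-.0225),('bore0',.1)):
  for r in viewer.spot_point(p,l):
    if r['score']>.3:
        a=at(p,r['point'],z); d=a-s['tool_pos']
        if np.hypot(*d[:2])<.03 or l=='bore0': print(l,round(r['score'],2),np.round(r['point']),'world',a.round(4),'off',d.round(4))
for b in eval(sys.argv[2]): print(b,rel(b,s).round(4))
E
python3 over2.py w22.png '[[.5434,.0836,.15],[.4847,.0958,.15]]'
```

```text
54.675 [ 0.50167137 -0.09369523  0.18199211] 1.5691951066911933 0.23336021294420184
plug0 0.74 [297. 207.] world [ 0.4905 -0.0728  0.1595] off [-0.0112  0.0209 -0.0225]
plug0 0.62 [317. 236.] world [ 0.5013 -0.0915  0.1595] off [-0.0003  0.0022 -0.0225]
[0.5434, 0.0836, 0.15] [0.1792 0.0416 0.0192]
[0.4847, 0.0958, 0.15] [ 0.1912 -0.0171  0.0187]
```

Request:
{"api": "step_arm", "payload": {"series": [0.045,0.011,-0.0032,0,0.095,0.023,-0.007,0,0.14,0.034,-0.01,0,0.1747,0.0418,-0.0126,0,0.1747,0.0418,-0.0126,0,0.1771,0.042,0.0213,0,0.1771,0.042,0.0213,0,0.1771,0.042,0.0213,0]}}

```text
time: 55.82
tool_pos: [0.5439, 0.0804, 0.1481]
tcp_rot: [2.192, 2.186, -0.087]
wrist_force: [-0.3, 0.1, -0.6]
width: 0.232
grip_force: 58.7
```

```bash
python3 over2.py w23.png '[[.5437,.0814,.15],[.5437,.0814,.118]]'
```

```text
55.825 [0.54393709 0.08043738 0.14813823] 1.568277993321642 0.2322379784639639
plug0 0.94 [316. 235.] world [0.5429 0.0837 0.1256] off [-0.001   0.0033 -0.0225]
bore0 0.88 [232. 204.] world [0.4865 0.0919 0.1   ] off [-0.0574  0.0114 -0.0481]
bore0 0.6 [317. 218.] world [0.5434 0.082  0.1   ] off [-0.0005  0.0016 -0.0481]
[0.5437, 0.0814, 0.15] [ 0.0008 -0.0003 -0.0019]
[0.5437, 0.0814, 0.118] [0.0031 0.     0.03  ]
```

View pics/w23.png

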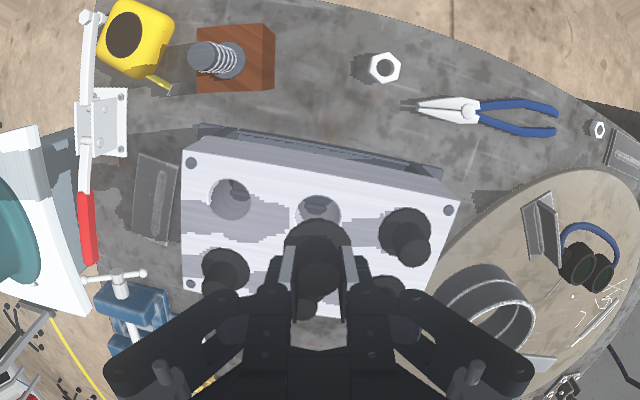

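The plug (315,250) hangs over bore 1 (317,215); the other four plugs sit flat. Descending.

Request:
{"api": "step_arm", "payload": {"series": [0.0007,0,0.005,0,0.0014,0,0.016,0,0.0018,0,0.021,0,0.002,0,0.025,0,0.0022,0,0.029,0,0.0022,0,0.029,0]}}

```text
time: 56.72
tool_pos: [0.5438, 0.0814, 0.1189]
tcp_rot: [2.191, 2.187, -0.086]
wrist_force: [0.4, 0.8, -1.5]
width: 0.234
grip_force: 58.7
```

Request:
{"api": "step_arm", "payload": {"series": [0.0002,0,0.003,0,0.0004,0,0.006,0,0.0006,0,0.009,0,0.0007,0,0.01,0,0.0007,0,0.01,0]}}

```text
time: 57.35
tool_pos: [0.5442, 0.0815, 0.1111]
tcp_rot: [2.191, 2.186, -0.085]
wrist_force: [-4.5, 0.0, 9.6]
width: 0.231
grip_force: 59.9
```

Request:
{"api": "step_arm", "payload": {"series": [0,0,-0.001,0,0,0,-0.001,0,0,0,-0.001,0,0,0,-0.001,0], "gripper": 0.45}}

```text
time: 57.85
tool_pos: [0.5439, 0.0815, 0.11]
tcp_rot: [2.191, 2.187, -0.085]
wrist_force: [-0.4, 0.6, 0.1]
width: 0.45
grip_force: 0.0
```

Request:
{"api": "step_arm", "payload": {"series": [-0.0028,0,-0.04,0,-0.0063,0,-0.09,0,-0.055,-0.015,-0.086,0,-0.105,-0.03,-0.082,0,-0.155,-0.045,-0.078,0,-0.2,-0.058,-0.055,0,-0.226,-0.067,-0.02,0,-0.226,-0.067,0.007,0]}}

```text
time: 58.85
tool_pos: [0.4755, -0.1462, 0.1186]
tcp_rot: [2.195, 2.183, -0.085]
wrist_force: [-0.3, 0.4, -0.5]
width: 0.45
grip_force: 0.0
```

Request:
{"api": "step_arm", "payload": {"series": [0,0,0,0,0,0,0,0,0,0,0,0], "gripper": 0.5}}

```text
time: 59.22
tool_pos: [0.478, -0.1442, 0.1212]
tcp_rot: [2.188, 2.186, -0.082]
wrist_force: [0.1, 0.1, 0.7]
width: 0.502
grip_force: 0.0
```

```bash
python3 after.py w24.png
```

```text
59.225 [ 0.47803639 -0.14420312  0.12123511] 1.5698593866987105 0.5015272630487396
plug0 0 0.67 [397. 286.] [ 0.5622 -0.2582  0.    ] [-0.105   0.0848  0.1287]
plug0 0 0.61 [316. 187.] [ 0.4759 -0.1473  0.    ] [ 0.0055 -0.0016  0.1212]
plug0 0 0.58 [325. 288.] [ 0.4848 -0.2593  0.    ] [-0.1062  0.0074  0.1291]
```

Request:
{"api": "step_arm", "payload": {"series": [0.001,-0.001,0.04,0,0.0035,-0.001,0.08,0,0.0045,-0.001,0.092,0,0.005,-0.001,0.097,0,0.005,-0.001,0.097,0]}}

```text
time: 60.05
tool_pos: [0.476, -0.1464, 0.0235]
tcp_rot: [2.19, 2.186, -0.083]
wrist_force: [-0.3, -0.3, -0.8]
width: 0.503
grip_force: 0.0
```

Request:
{"api": "step_arm", "payload": {"series": [0,0,0,0,0,0,0,0,0,0,0,0,0,0,0,0,0,0,0,0], "gripper": 0, "newtons": 60}}

```text
time: 60.68
tool_pos: [0.4764, -0.1466, 0.0241]
tcp_rot: [2.189, 2.185, -0.083]
wrist_force: [0.5, 0.5, 6.7]
width: 0.23
grip_force: 58.6
```

Request:
{"api": "step_arm", "payload": {"series": [-0.0027,0,-0.04,0,-0.007,0,-0.1,0,-0.011,0,-0.16,0,-0.011,0,-0.16,0,-0.011,0,-0.16,0]}}

```text
time: 61.3
tool_pos: [0.4755, -0.1457, 0.1826]
tcp_rot: [2.191, 2.187, -0.085]
wrist_force: [-0.8, -0.8, -0.7]
width: 0.233
grip_force: 59.2
```

```bash
python3 over2.py w25.png '[[.4847,.0934,.183],[.4847,.0934,.148]]'
```

```text
61.3 [ 0.4755359  -0.14566261  0.18258352] 1.5690280020617056 0.23294140769713534
plug0 0.89 [317. 237.] world [ 0.4751 -0.144   0.1601] off [-0.0005  0.0017 -0.0225]
[0.4847, 0.0934, 0.183] [ 0.2385  0.0086 -0.0172]
[0.4847, 0.0934, 0.148] [0.2409 0.0089 0.0177]
```

Request:
{"api": "step_arm", "payload": {"series": [0.045,0.002,-0.0032,0,0.095,0.004,-0.007,0,0.145,0.006,-0.0105,0,0.195,0.0075,-0.014,0,0.2385,0.0086,-0.0172,0,0.2385,0.0086,-0.0172,0,0.2409,0.0089,0.0177,0,0.2409,0.0089,0.0177,0]}}

```text
time: 62.45
tool_pos: [0.4816, 0.0919, 0.1442]
tcp_rot: [2.194, 2.19, -0.097]
wrist_force: [0.4, 0.2, -1.1]
width: 0.226
grip_force: 59.1
```

Request:
{"api": "step_arm", "payload": {"series": [0,0,0,0]}}

```text
time: 62.58
tool_pos: [0.4849, 0.0924, 0.148]
tcp_rot: [2.192, 2.186, -0.087]
wrist_force: [0.8, -0.8, -0.9]
width: 0.236
grip_force: 59.1
```

```bash
python3 over2.py w26.png '[[.4847,.0934,.148]]'
```

```text
62.575 [0.48494782 0.09240106 0.14802436] 1.5682732409997604 0.23623637253810775
plug0 0.78 [318. 238.] world [0.4851 0.0932 0.1255] off [ 0.0001  0.0008 -0.0225]
bore0 0.67 [447. 302.] world [0.5917 0.0165 0.1   ] off [ 0.1068 -0.0759 -0.048 ]
[0.4847, 0.0934, 0.148] [ 0.001  -0.0003 -0.    ]
```

Request:
{"api": "step_arm", "payload": {"series": [0.002,0,0.005,0,0.0027,0,0.016,0,0.0031,0,0.021,0,0.0033,0,0.025,0,0.0035,0,0.029,0,0.0035,0,0.029,0]}}

```text
time: 63.48
tool_pos: [0.4848, 0.0946, 0.1186]
tcp_rot: [2.191, 2.187, -0.086]
wrist_force: [0.3, 0.0, -0.1]
width: 0.235
grip_force: 59.1
```

Request:
{"api": "step_arm", "payload": {"series": [0.0002,0,0.003,0,0.0004,0,0.006,0,0.0006,0,0.009,0,0.0007,0,0.01,0,0.0007,0,0.01,0]}}

```text
time: 64.1
tool_pos: [0.4846, 0.0941, 0.11]
tcp_rot: [2.191, 2.187, -0.087]
wrist_force: [-4.8, -3.3, 8.5]
width: 0.233
grip_force: 60.3
```

Request:
{"api": "step_arm", "payload": {"series": [0,0,-0.001,0,0,0,-0.001,0,0,0,-0.001,0,0,0,-0.001,0], "gripper": 0.45}}

```text
time: 64.6
tool_pos: [0.4851, 0.0948, 0.1099]
tcp_rot: [2.191, 2.187, -0.084]
wrist_force: [-0.2, 0.3, 0.7]
width: 0.449
grip_force: 0.0
```

Request:
{"api": "step_arm", "payload": {"series": [-0.0028,0,-0.04,0,-0.0063,0,-0.09,0,-0.0098,0,-0.14,0,-0.0126,0,-0.18,0,-0.0126,0,-0.18,0,-0.0126,0,-0.18,0]}}

```text
time: 65.35
tool_pos: [0.4858, 0.0948, 0.2897]
tcp_rot: [2.191, 2.187, -0.086]
wrist_force: [-0.5, 0.3, 0.0]
width: 0.448
grip_force: 0.0
```

Run:
```python
from h import *
p=shot('wrist','w27.png'); s=p['st'];print(s['time'],s['tool_pos'])
for l,z in(('plug0',.086),('holder_hole',.062),('drift_punch',.002),('pin0',.005)):
  for r in viewer.spot_point(p,l):
    if r['score']>.3: print(l,round(r['score'],2),np.round(r['point']),at(p,r['point'],z).round(4))
```

```text
65.35 [0.48580206 0.09477097 0.28966351]
plug0 0.95 [369. 171.] [0.544  0.0825 0.086 ]
plug0 0.94 [318. 160.] [0.4849 0.0945 0.086 ]
plug0 0.74 [406. 222.] [0.5951 0.017  0.086 ]
plug0 0.66 [360. 222.] [0.5356 0.0175 0.086 ]
plug0 0.65 [416. 180.] [0.602  0.0717 0.086 ]
plug0 0.63 [316. 331.] [ 0.4809 -0.1726  0.086 ]
plug0 0.59 [310. 202.] [0.4745 0.0432 0.086 ]
plug0 0.59 [421. 186.] [0.6085 0.0644 0.086 ]
drift_punch 0.95 [312.  78.] [0.4767 0.1878 0.002 ]
drift_punch 0.51 [355. 174.] [0.5376 0.053  0.002 ]
```

View pics/w27.png

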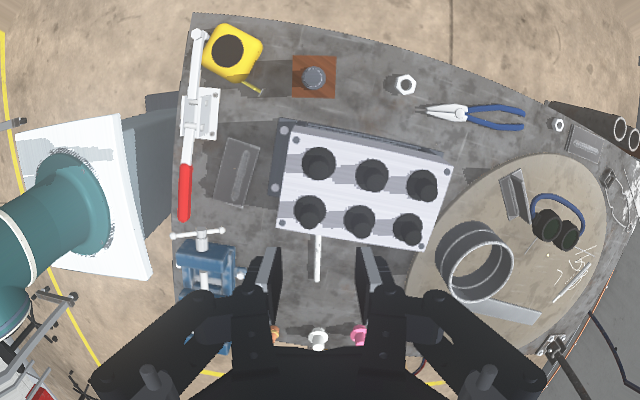

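All six plugs sit in the bores (318,160) to (407,228), and the punch stands in its holder at (313,77). Handing in.

```bash
python3 -c "
from h import *
print(job.finish_job())"
```

```text
the job is handed in; nothing more can be done
None
```

I handed the job in at about 65 s of the 192 s allowed; the hand-in returned no verdict. Four pins were driven out (bores 3 and 4 were empty), the punch is back in its holder, and all six bores are plugged. The pins lying in the tray were not seen directly; I infer it from the push forces and the empty bores.

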